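Unlock the press's guard panel and park it on its switch

TASK

Put the press into setting mode: with the red-handled slotted screwdriver, turn both cam fasteners of the yellow guard panel a quarter turn anticlockwise until they are fully open, then put the screwdriver back in the rack. Lift the panel off the grey valve housing and set it down gently, without dropping it, flat between the guides of the panel rest with its handle up, so that its weight holds the red switch plunger down. Do not drop the screwdriver either, and leave everything else where it is.

Things in the scene. Friction and masses are not known exactly. Their poses are not given: they have to be found in the camera images.
- housing: Grey sheet-steel valve housing, fixed: 220 (x) x 260 (y) mm, 50 mm high in front (-x), 177 mm at the back: its top deck slopes up 30 degrees towards +x, middle 113.5 mm above the bench. The panel lies on the middle of the deck over a 100 x 168 mm opening, inside a black rim 4 mm high, leaning on the rim's lower side. Origin: centre of its underside; z up.
- panel: Yellow guard panel, 120 (its x, up the slope) x 180 (its y) x 5 mm, about 0.5 kg, loose but locked on the housing by its two fasteners. Origin: centre of its underside; z: out of its face (on the housing 30 degrees from vertical, leaning to -x). With both fasteners open it lifts out along its z; the tongues then hang 13 mm below its underside.
- panel_handle (a point): Middle of the panel's black bow handle, 39 mm above the panel's underside along its z; axes as the panel. The bar is 90 mm long along the panel's x, 14 mm wide (y) and 12 mm thick; 28 mm of free space below it.
- cam_left (a joint): Turn of the steel cam fastener on the panel's +y side, rad: 0 = locked, grows anticlockwise (looking on the face) to its stop at 1.57 = open. Friction 0.06 N m: stays where left. Starts at 0 to 0.3. The blade has about 0.2 rad of play in the slot, so turn it that much farther; a blade still pressed against the stop binds: ease it back before drawing it out.
- cam_right (a joint): The same for the fastener on the panel's -y side; also opens anticlockwise.
- cam_left_slot (a point): Middle of the slot's floor of the +y fastener, on its axis, 62 mm from the panel's centre, 6.5 mm above the panel's underside. z: axis, out of the face. The slot runs along this point's own y (turns with the fastener: along the panel's y when locked, its x when open) and is 6 mm wide, 22 mm long, 6.5 mm deep, in a round head 34 mm across.
- cam_right_slot (a point): The same for the -y fastener.
- driver: Slotted screwdriver, red flat-sided handle, 180 mm long, 0.15 kg, hanging blade down in the rack. Origin: blade tip; z: from tip to handle end. Blade 16 mm wide (its x), 3.2 mm thick (its y); round collar 42 mm across at z = 80 to 86 mm, on which it hangs (tip 80 mm below the rack's top); handle z = 86 to 174 mm, 28 mm across in x, 24 mm in y.
- driver_grip (a point): Point on the screwdriver's axis 150 mm from the tip, 30 mm below the handle's end: where to grip it from its end.
- nut_driver: Nut driver with round green handle, 180 mm long, hanging in the rack's other hole; leave alone. Origin: its tip.
- rack: Blue driver rack, fixed: 150 (x) x 70 (y) x 85 mm high. Origin: centre of its underside. Two holes 25 mm across in its top plate, 36 mm either side of the centre along its x; which driver hangs in which varies.
- hole_near (a point): Centre of the rack's -x hole, at the top (85 mm above the bench).
- hole_far (a point): Centre of the rack's +x hole, at the top.
- rest: Panel rest, fixed: steel base 150 (x) x 210 (y) mm with two grey rails along y whose tops are 40 mm above the bench, and green guides 12 mm higher that leave 5 mm of play on each side round the panel laid with its y along the rest's y (either way round). Origin: centre of its underside.
- rest_seat (a point): Centre of the rest at the height of the rail tops (40 mm): the panel's underside centre goes here. Axes as the rest.
- plunger (a joint): Red switch plunger in the middle of the rest, m pressed: 0 = free (its top 5 mm above the rails), 0.005 = flush with the rails. The spring needs about 1.6 N to hold it flush; the panel's weight is enough.
- oiler: White oil bottle with red spout, 60 mm across, 165 mm high; bystander. Origin: underside.
- grease_jar: Grey jar with blue cap, 72 mm across, 80 mm high; bystander. Origin: underside.
- wrench_a: Steel wrench 180 mm long, lying; bystander.
- wrench_b: Steel wrench 150 mm long, lying; bystander.
- torque_wrench: Torque wrench 360 mm long with black grip, lying at the left of the bench; bystander.
- flange: Aluminium ring 110 mm across, 18 mm high, lying at the back; bystander.
- mallet: Rubber mallet 260 mm long, lying at the right of the bench; bystander.
- gear_unit: Aluminium gear unit on its turntable, fixed at the back of the bench: 170 mm across, 186 mm high. Origin: underside.
There are look-alikes about, which are no part of the job. There is more than one size of the panel; the job needs the larger.

How it is judged:
By the outcome, as a careful person would: the job done as asked, in the order asked, and still so for the second after the job is handed in, with the robot touching nothing.
It also fails if it takes over 72 s, if anything falls off the work surface, if the arm or the gripper's body presses on something with over 40 N, if the wrist force passes 120 N, or if a joint passes its speed limit or range.

ROBOT

A 6-joint arm with a two-finger parallel gripper is mounted at the origin on the work surface. World frame = base frame: x ahead of the robot, y to its left, z up, the work surface at z = 0. Lengths are in mm, angles in rad, forces in N, time in s.
With the tool pointing down it reaches from about 250 to 725 mm from the base axis. Payload 9.7 kg.
Tool frame: the origin (TCP) lies at the very end of the fingers, on their centre line; the grasp point (between the pads) lies env.grip_point_offset behind it (env.grip_point_offset is the distance from the TCP to the grasp point, in mm); z points along the fingers, y is the line along which they close (so a half turn about z gives the same grasp; the last joint's range is limited). The gripper opens to 85 mm and grips with 20 to 120 N. Pads are 22 mm wide; open, the fingers measure 114 mm over their backs; the gripper's body (76 mm by 85 mm) begins 54 mm behind the grasp point. The pads swing forward as they close: fully open they stand 13 mm farther back than shut.
Start: joints at [-1.221, 0.087, 0.176, 1.66, 0, 1.571], TCP at [188.488, -516.691, 231.284] pointing down, gripper open.
Joint ranges: [-3.13, 3.13], [-0.85, 1.81], [-1.15, 1.24], [-2.2, 2.28], [-1.44, 1.52], [-3.14, 3.14]. Speed limits (rad/s): [2.22, 2.22, 2.57, 3.14, 3.14, 3.14].

INTERFACE

Orientations are given as a unit quaternion [x, y, z, w].
In Python, from rig import env gives the robot as it stands. The module is installed in compiled form; this text tells all that it offers.
- The arm moves only by the tool arm_command, never from a script. Its argument "targets" is text: rows parted by semicolons, each of 5 numbers parted by spaces: the shift along the world's x, y, z in cm, then the turn about the world's z in rad, then the closure, from -1 (fully open) to 1 (shut). In form: dx dy dz roll grip; .... A call has 1 to 8 rows; each row shifts and turns the commanded pose from where the row before left it; what a row does not reach is not made up. A row lasts 1/10 s, in which the tool goes at most 50 mm and 8.59 degrees, less where a joint would pass 70% of its speed; a pose out of reach is approached as far as the arm can. A call with a gripper value outside its range is refused whole. The fingers move at their own pace and stop on an object; "squeeze" is the grip in N (left out, the last holds). Time passes only in rows, so rows that do not move let the fingers close. It gives the time, the measured TCP pose, the force, the opening and the grip force at its end, in the units of the state.
- env.read_state(): the state, without advancing time (a new reading comes with each control period).
- env.get_image(name): name is "side" or "top"; returns a dict with "pixels" (400x640x3 uint8, red, green, blue), "range_z" (400x640 float32, mm along the optical axis (not along the pixel's ray), 0 where there is no reading), "K" (3x3 intrinsics, pixels), "distortion" ([k1, k2, p1, p2, k3] as OpenCV has them; the pictures are not rectified), "R" (3x3) and "t" (3): a world point X has camera coordinates R X + t. Camera axes: x right, y down, z forward; pixel columns grow to the right and rows downward; lengths in mm; the calibration is good to about 2 mm. A picture is of the moment at which its call begins.
- env.finish_job(): hands the job in; it is judged then, once.
The state is a dict: "clock": time; "qpos": joint angles; "qd": joint speeds; "joint_torque": joint torques, N m; "tcp_pos": TCP position; "ee_rot": TCP orientation; "force": force on the tool from outside, world axes, zero at the start; "wrist_torque": the same for the moment, N m; "finger_gap": opening from 0.0 (shut) to 1.0 (fully open); "finger_force": force on a finger pad.
Only numpy, scipy, OpenCV 4.12 (cv2) and the standard library are available. Lean on these libraries where they do the work, as an engineer would, in place of code of your own. Each camera call takes 0.05 s, during which the arm holds its last target. There are 200 camera calls.

## Working session

There is one attempt and no reset: what is moved stays moved. The work goes in short steps, Python scripts to look and compute and a tool call to move; the robot and the scene stay as the last step left them, time stands still between calls to the robot, and variables do not carry over. Pictures are saved under pics/ and viewed, at most 10 in all, crops included, and the job is handed in when it is done.

Besides the shell and the picture viewer there is one more tool, called after "Request:" as name(argument=value, ...), one argument or row to a line, values as JSON. arm_command: Moves the arm, as the interface text tells. Its arguments: {"type":"object","properties":{"targets":{"type":"string"},"squeeze":{"type":"number"}},"required":["targets"]}

```bash
mkdir -p pics; cat > h.py <<'E'
import numpy as np, cv2
from rig import env
def grab(n):
    d=env.get_image(n); np.savez(f'{n}.npz',**{k:np.array(v) for k,v in d.items()}); return d
def load(n): return dict(np.load(f'{n}.npz'))
def cloud(d):
    h,w=d['range_z'].shape
    u,v=np.meshgrid(np.arange(w),np.arange(h))
    p=cv2.undistortPoints(np.stack([u,v],-1).reshape(-1,1,2).astype(np.float64),d['K'].astype(float),np.array(d['distortion'],float)).reshape(h,w,2)
    z=d['range_z'].astype(float)
    c=np.dstack([p[...,0]*z,p[...,1]*z,z])
    X=(c-np.array(d['t']).ravel())@np.array(d['R'])
    X[z==0]=np.nan
    return X
def rayplane(d,uv,h):
    p=cv2.undistortPoints(np.array(uv,float).reshape(-1,1,2),d['K'].astype(float),np.array(d['distortion'],float)).reshape(-1,2)
    R=np.array(d['R']);t=np.array(d['t']).ravel();C=-R.T@t
    r=np.c_[p,np.ones(len(p))]@R
    return C+r*((h-C[2])/r[:,2])[:,None]
def proj(d,X):
    r,_=cv2.Rodrigues(np.array(d['R'],float))
    return cv2.projectPoints(np.array(X,float).reshape(-1,1,3),r,np.array(d['t'],float),d['K'].astype(float),np.array(d['distortion'],float))[0].reshape(-1,2)
E
python3 - <<'E'
from h import *
for n in('side','top'):
    d=grab(n); cv2.imwrite(f'pics/{n}0.png',cv2.cvtColor(d['pixels'],cv2.COLOR_RGB2BGR))
    R=d['R'];print(n,(-R.T@d['t']).round(),R[2].round(2))
s=env.read_state();print(s['tcp_pos'],s['ee_rot'],s['force'],env.grip_point_offset)
E
```

```text
side [-173.  717. 1114.] [ 0.5  -0.51 -0.69]
top [ 332.    5. 1241.] [ 0.18 -0.03 -0.98]
[ 188.41542984 -516.4994893   230.66512507] [ 9.84746248e-01  1.73995630e-01 -9.01641703e-05 -5.83464906e-04] [ 0.74001351 -0.05230445  0.17535084] 18.700000000000003
```

View pics/side0.png

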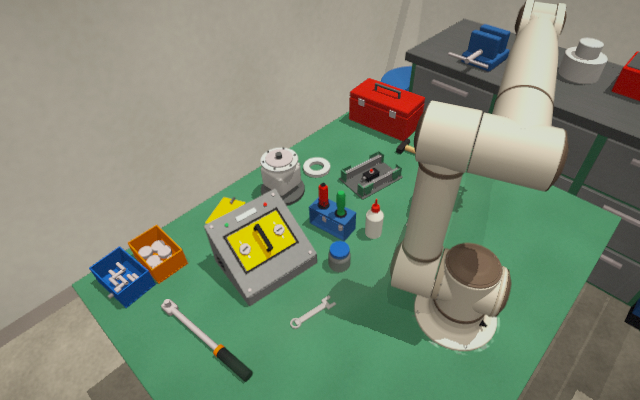

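View pics/top0.png

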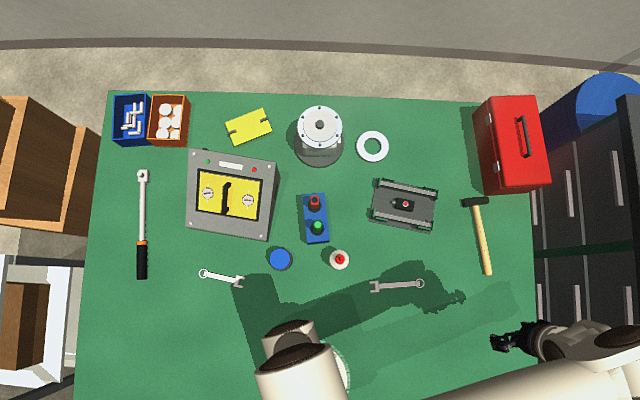

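```bash
python3 - <<'E'
from h import *
T=load('top');S=load('side')
for n,d,roi_y,roi_r,roi_red in(('top',T,(185,150,90,75),(360,165,90,80),(295,185,40,50)),('side',S,(205,190,110,90),(330,145,80,60),(308,175,30,40))):
    X=cloud(d);hsv=cv2.cvtColor(d['pixels'],cv2.COLOR_RGB2HSV)
    def roi(m,r):
        o=np.zeros_like(m);x,y,w,h=r;o[y:y+h,x:x+w]=m[y:y+h,x:x+w];return o
    m=roi(cv2.inRange(hsv,(20,120,80),(35,255,255)),roi_y)
    nl,lab,st,ce=cv2.connectedComponentsWithStats(m)
    m=(roi((d['range_z']>0).astype(np.uint8)*255,roi_y)>0)&(m>0)
    P=X[m];P=P[(np.abs(P-np.median(P,0))<120).all(1)]
    for _ in range(4):
        c=P.mean(0);nn=np.linalg.svd(P-c,full_matrices=False)[2][2];nn*=np.sign(nn[2]);r=(P-c)@nn;P=P[abs(r)<3*max(r.std(),.5)]
    print(n,'panel plane',c,nn,r.std(),'tilt',np.degrees(np.arccos(nn[2])),'yaw',np.degrees(np.arctan2(-nn[1],-nn[0])))
    cn=cv2.minAreaRect(cv2.findNonZero(m.astype(np.uint8)))
    # metric rect in plane
    ez=nn;ex=np.cross([0,1,0],ez);ex/=np.linalg.norm(ex);ey=np.cross(ez,ex)
    q=np.c_[(P-c)@ex,(P-c)@ey].astype(np.float32);rc=cv2.minAreaRect(q)
    print(' rect',rc,'centre world',c+rc[0][0]*ex+rc[0][1]*ey)
    # red handle
    m=roi(cv2.inRange(hsv,(0,130,60),(8,255,255))|cv2.inRange(hsv,(172,130,60),(180,255,255)),roi_red)>0
    Q=X[m];Q=Q[~np.isnan(Q[:,0])];tp=Q[Q[:,2]>np.nanpercentile(Q[:,2],97)-4]
    print(' red n',m.sum(),'zmax',np.nanpercentile(Q[:,2],[50,90,97,100]),'top mean',tp.mean(0),len(tp),tp.min(0),tp.max(0), cv2.minAreaRect(tp[:,:2].astype(np.float32)))
    m=roi(cv2.inRange(hsv,(0,130,60),(8,255,255))|cv2.inRange(hsv,(172,130,60),(180,255,255)),roi_r)>0
    Q=X[m];print(' plunger',m.sum(),np.nanmean(Q,0),np.nanmin(Q,0),np.nanmax(Q,0))
    # rest by height
    x,y,w,h=roi_r;Q=X[y:y+h,x:x+w].reshape(-1,3);Q=Q[~np.isnan(Q[:,0])]
    for lo,hi in((47,57),(36,43)):
        G=Q[(Q[:,2]>lo)&(Q[:,2]<hi)]
        rc=cv2.minAreaRect(G[:,:2].astype(np.float32));print(' rest h',lo,hi,len(G),rc,np.median(G[:,2]))
I=T['pixels'][140:270,175:335]
cv2.imwrite('pics/c1.png',cv2.cvtColor(cv2.resize(I,None,fx=5,fy=4.5,interpolation=cv2.INTER_CUBIC),cv2.COLOR_RGB2BGR))
E
```

```text
top panel plane [554.47476717 256.95237908 118.90790025] [-0.49422609  0.07048329  0.86647139] 2.0582411068765234 tilt 29.94885375225078 yaw -8.116418829308357
 rect ((-2.8785171508789062, 2.7384796142578125), (182.62303161621094, 122.4139633178711), 82.72482299804688) centre world [552.07002778 259.68404799 117.31405426]
 red n 72 zmax [175.29654739 180.11052718 184.57924539 185.59670815] top mean [534.94916897  -6.94798146 183.63463278] 7 [524.17771297  -9.02722875 180.75931714] [544.35332083  -0.84619078 185.59670815] ((533.5433959960938, -6.256435871124268), (5.951549530029297, 20.7972412109375), 75.9559097290039)
 plunger 9 [ 562.48805654 -297.98492038   42.77134328] [ 557.86870608 -306.38293481   27.25571902] [ 568.57782962 -291.82454093   47.99296202]
 rest h 47 57 167 ((560.3389892578125, -298.246337890625), (199.8070831298828, 141.43167114257812), 79.53567504882812) 51.22585634348572
 rest h 36 43 493 ((560.78173828125, -298.4495544433594), (199.74197387695312, 141.09681701660156), 79.5160903930664) 39.50667372596445
side panel plane [553.99201222 263.53465191 115.83669646] 
[... 284 characters left out ...]
[142.1398968  175.40944776 180.01419127 184.5880196 ] top mean [534.89372382   7.15426278 179.40436384] 16 [528.28675764  -1.83748924 176.11770974] [545.27812823  15.03961934 184.5880196 ] ((535.4951171875, 6.877800464630127), (19.771467208862305, 8.707978248596191), 47.2315673828125)
 plunger 21 [ 447.98708833 -160.68187844  108.46820732] [ 372.09535596 -314.3562938    29.55874556] [572.09205648 -72.79845041 164.57285679]
 rest h 47 57 96 ((562.775146484375, -294.81353759765625), (205.56813049316406, 145.42620849609375), 79.28892517089844) 49.7158472700489
 rest h 36 43 269 ((561.83154296875, -293.0849304199219), (204.83889770507812, 142.52622985839844), 79.36091613769531) 38.87638171701241
```

View pics/c1.png

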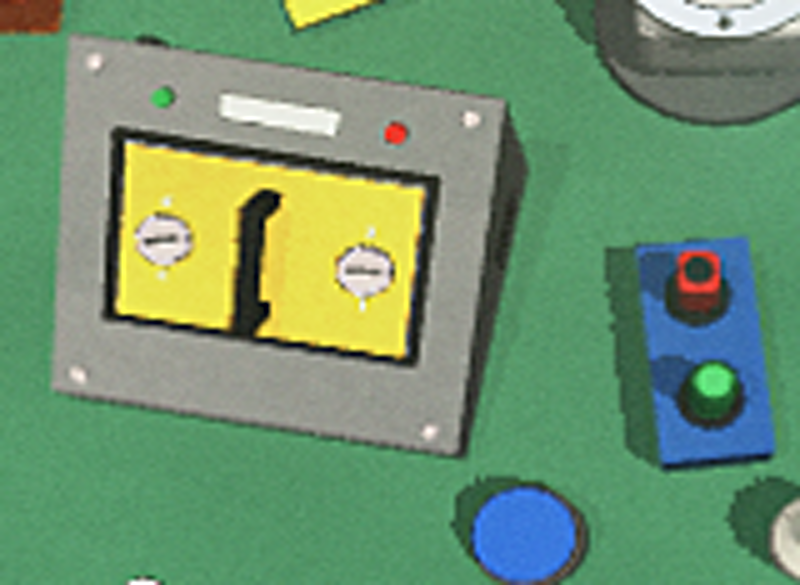

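```bash
python3 - <<'E'
from h import *
T=load('top');S=load('side')
n=np.array([-.4932,.0698,.8671]);n/=np.linalg.norm(n)
c0=np.array([553.5,259.6,117.0])
ey=np.array([-n[1]*0+np.sin(np.radians(8)),np.cos(np.radians(8)),0]);ey-=n*(ey@n);ey/=np.linalg.norm(ey);ex=np.cross(ey,n)
print('ex',ex,'ey',ey)
def rp(d,uv,P,n):
    p=cv2.undistortPoints(np.array(uv,float).reshape(-1,1,2),d['K'].astype(float),np.array(d['distortion'],float)).reshape(-1,2)
    R=d['R'];C=-R.T@d['t'].ravel();r=np.c_[p,np.ones(len(p))]@R
    return C+r*(((P-C)@n)/(r@n))[:,None]
for nm,d in(('top',T),('side',S)):
    g=cv2.cvtColor(d['pixels'],cv2.COLOR_RGB2GRAY);hsv=cv2.cvtColor(d['pixels'],cv2.COLOR_RGB2HSV)
    # rectify onto head-top plane
    P=c0+8*n
    a,b=np.meshgrid(np.arange(-60,60,.5),np.arange(-90,90,.5),indexing='ij')
    W=P+a[...,None]*ex+b[...,None]*ey
    uv=proj(d,W.reshape(-1,3)).reshape(a.shape+(2,)).astype(np.float32)
    im=cv2.remap(d['pixels'],uv,None,cv2.INTER_CUBIC);h2=cv2.cvtColor(im,cv2.COLOR_RGB2HSV).astype(int)
    for k,s in(('L',1),('R',-1)):
        w=(h2[...,1]<110)&(h2[...,2]>90)&(abs(b-62*s)<26)&(abs(a)<26)
        w=cv2.morphologyEx(w.astype(np.uint8),cv2.MORPH_OPEN,np.ones((13,13)))
        w=cv2.morphologyEx(w,cv2.MORPH_CLOSE,np.ones((15,15)))
        cn=max(cv2.findContours(w,0,1)[0],key=cv2.contourArea);(u,v),r=cv2.minEnclosingCircle(cn)
        M=cv2.moments(cn);u=M['m10']/M['m00'];v=M['m01']/M['m00']
        ca,cb=-60+.5*v,-90+.5*u
        gr=cv2.cvtColor(im,cv2.COLOR_RGB2GRAY).astype(float)
        mk=np.hypot(a-ca,b-cb)<12
        wt=np.clip(np.percentile(gr[mk],70)-gr-15,0,None)*mk
        ma,mb=(wt*a).sum()/wt.sum(),(wt*b).sum()/wt.sum()
        cov=np.array([[(wt*(b-mb)**2).sum(),(wt*(b-mb)*(a-ma)).sum()],[0,(wt*(a-ma)**2).sum()]])
        th=.5*np.arctan2(2*cov[0,1],cov[0,0]-cov[1,1])
        X=P+ca*ex+cb*ey
        print(nm,k,'plane a,b',round(ca,1),round(cb,1),'diam',(2*np.sqrt(cv2.contourArea(cn)/np.pi)*.5).round(1),'head top',X.round(1),'slot centre',round(ma,1),round(mb,1),'angle about n(ccw)',round(-th,3))
    im=cv2.flip(cv2.flip(im,0),1)
    cv2.imwrite(f'pics/rect_{nm}.png',cv2.cvtColor(im,cv2.COLOR_RGB2BGR))
    # rack top
    X=cloud(d);m=(cv2.inRange(hsv,(105,120,40),(125,255,255))>0)&(abs(X[...,2]-85)<5)&(abs(X[...,1])<90)&(abs(X[...,0]-500)<130)
    Q=X[m];print(nm,'rack',len(Q),cv2.minAreaRect(Q[:,:2].astype(np.float32)),Q[:,2].mean())
    for nn,lo,hi in(('red',(0,130,60),(8,255,255)),('green',(50,150,60),(75,255,255))):
        m=(cv2.inRange(hsv,lo,hi)>0)&(abs(X[...,1])<50)&(abs(X[...,0]-500)<90)&(X[...,2]>100)
        Q=X[m];t=Q[Q[:,2]>172];print(nm,nn,len(Q),t.mean(0),len(t),t.min(0),t.max(0),'body',Q.mean(0))
a=cv2.imread('pics/rect_top.png');b=cv2.imread('pics/rect_side.png')
# driver zoom: horizontal plane z=179 rectified
o=[]
for d in(T,S):
    for z in (175,):
        x,y=np.meshgrid(np.arange(580,420,-.5),np.arange(50,-60,-.5),indexing='ij')
        uv=proj(d,np.dstack([x,y,x*0+z]).reshape(-1,3)).reshape(x.shape+(2,)).astype(np.float32)
        o.append(cv2.cvtColor(cv2.remap(d['pixels'],uv,None,cv2.INTER_CUBIC),cv2.COLOR_RGB2BGR))
top=np.hstack([a,b]);bot=np.hstack(o);bot=cv2.copyMakeBorder(bot,0,0,0,top.shape[1]-bot.shape[1],0)
cv2.imwrite('pics/r.png',np.vstack([top,bot]))
E
```

```text
ex [ 0.85866983 -0.12067817  0.49811936] ey [ 1.39410123e-01  9.90234641e-01 -4.16682425e-04]
top L plane a,b 0.3 60.0 diam 34.7 head top [558.2 319.5 124.1] slot centre -0.1 61.6 angle about n(ccw) 0.322
top R plane a,b -0.1 -63.2 diam 34.3 head top [540.7 197.6 123.9] slot centre -0.1 -62.1 angle about n(ccw) 0.1
top rack 713 ((465.7460021972656, 2.5582427978515625), (118.97960662841797, 230.71551513671875), 73.26737976074219) 84.66736293687201
top red 65 [533.39324943  -2.43232925 177.34610977] 45 [522.17247875 -12.29022377 172.16572354] [548.5965805    8.28966017 185.59670815] body [530.11506804  -2.34215948 167.99086894]
top green 45 [463.79959328 -12.76179693 180.00953131] 39 [451.64082467 -25.20733373 172.19020971] [4.77047390e+02 1.20300831e-01 1.85834615e+02] body [462.6251731  -12.76223583 176.55090815]
side L plane a,b 0.4 63.4 diam 33.7 head top [558.7 322.9 124.1] slot centre 0.7 62.6 angle about n(ccw) 0.254
side R plane a,b 0.1 -60.3 diam 34.0 head top [541.3 200.4 124. ] slot centre 0.2 -60.9 angle about n(ccw) 0.073
side rack 405 ((465.31658935546875, 6.1241607666015625), (114.74247741699219, 222.2140350341797), 75.40975952148438) 83.756276390491
side red 161 [533.15231791   5.33095668 177.02012137] 31 [524.14704803 -10.17715889 172.80490185] [550.53946415  15.03961934 184.5880196 ] body [531.05673696   7.20783898 145.86687373]
side green 155 [464.96798765  -5.19657222 179.04945143] 52 [455.04939347 -19.9368335  172.07898221] [478.51290901   6.11048529 187.45144595] body [461.8603924   -2.32887814 152.72314558]
```

View pics/r.png

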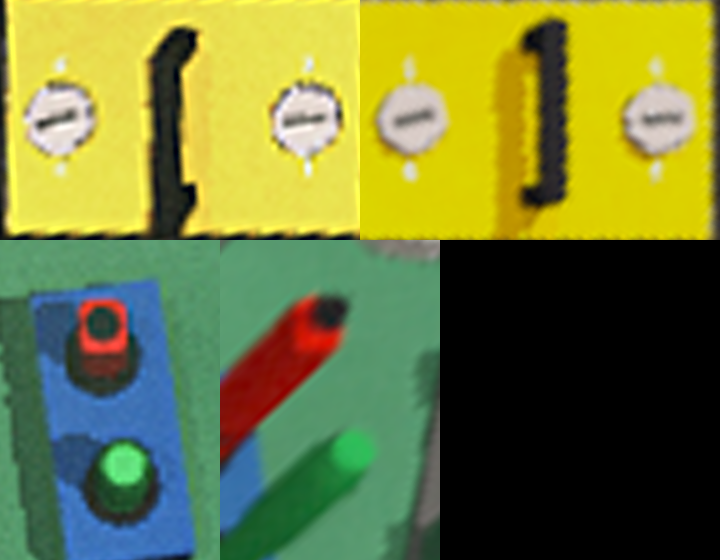

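Request:
arm_command(
  targets="2.5 3.7 0 -0.014 -1;2.5 3.7 0 -0.014 -1;2.5 3.7 0 -0.014 -1;2.5 3.7 0 -0.014 -1;2.5 3.7 0 -0.014 -1;2.5 3.7 0 -0.014 -1;2.5 3.7 0 -0.014 -1;2.5 3.7 0 -0.014 -1",
)

```text
clock: 0.9
tcp_pos: [389.0, -219.0, 231.1]
ee_rot: [0.993, 0.118, -0.0, 0.0]
force: [0.2, -0.8, -0.6]
finger_gap: 0.996
finger_force: 0.0
```

Request:
arm_command(
  targets="2.5 3.7 0 -0.014 -1;2.5 3.7 0 -0.014 -1;2.5 3.7 0 -0.014 -1;2.5 3.7 0 -0.014 -1;2.5 3.7 0 -0.014 -1;2.4 3.6 0 -0.014 -1;0 0 0 0 -1",
)

```text
clock: 1.6
tcp_pos: [539.1, 4.0, 229.8]
ee_rot: [0.997, 0.079, -0.001, -0.0]
force: [-0.9, -0.2, -0.9]
finger_gap: 0.996
finger_force: 0.0
```

```bash
python3 - <<'E'
from h import *
s=env.read_state();q=s['ee_rot'];print(s['clock'],s['tcp_pos'],2*np.arctan2(q[1],q[0]),s['qpos'],s['force'])
d=grab('side')
X=cloud(d);hsv=cv2.cvtColor(d['pixels'],cv2.COLOR_RGB2HSV)
cv2.imwrite('pics/s1.png',cv2.cvtColor(cv2.resize(d['pixels'][90:250,270:420],None,fx=4,fy=3.7,interpolation=cv2.INTER_CUBIC),cv2.COLOR_RGB2BGR))
E
```

```text
1.6 [539.09936854   4.03089943 229.75405368] 0.15748997391721942 [7.03032967e-03 6.16664519e-02 1.46155335e-01 1.65686514e+00
 8.44858876e-04 2.99113234e+00] [-0.85534253 -0.2308736  -0.94045648]
```

View pics/s1.png

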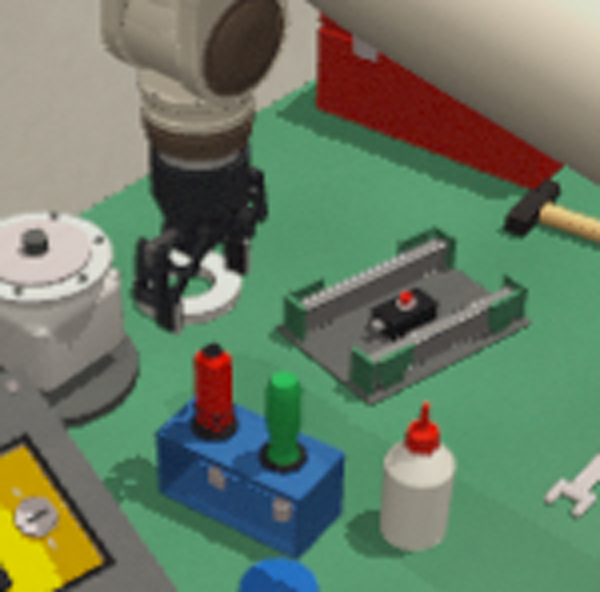

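```bash
python3 - <<'E'
from h import *
S=load('side');T=load('top')
print(rayplane(S,[323.3,184.3],184))
p=proj(T,[537.5,-1,175]);print(p,rayplane(T,p,182), rayplane(T,p,184))
# side: axis of red handle: mask centre line at z=130
hsv=cv2.cvtColor(S['pixels'],cv2.COLOR_RGB2HSV)
m=cv2.inRange(hsv,(0,130,40),(10,255,255))|cv2.inRange(hsv,(170,130,40),(180,255,255));m[:180]=0;m[212:]=0;m[:,:312]=0;m[:,340:]=0
ys,xs=np.nonzero(m);print([(y,xs[ys==y].min(),xs[ys==y].max()) for y in np.unique(ys)])
hsv=cv2.cvtColor(T['pixels'],cv2.COLOR_RGB2HSV)
m=cv2.inRange(hsv,(0,100,30),(10,255,255))|cv2.inRange(hsv,(170,100,30),(180,255,255));m[:185]=0;m[225:]=0;m[:,:300]=0;m[:,330:]=0
ys,xs=np.nonzero(m);print([(y,xs[ys==y].min(),xs[ys==y].max()) for y in np.unique(ys)])
for uv in ((309,200),(314,195),(314,200),(314,205)): print(uv,rayplane(T,uv,179))
E
```

```text
[[535.49160194   0.80210444 184.        ]]
[[314.17474716 199.7642919 ]] [[536.15159019  -0.96132775 182.        ]] [[535.76633024  -0.95027854 184.        ]]
[(np.int64(185), np.int64(319), np.int64(326)), (np.int64(186), np.int64(319), np.int64(327)), (np.int64(187), np.int64(319), np.int64(327)), (np.int64(188), np.int64(319), np.int64(327)), (np.int64(189), np.int64(319), np.int64(327)), (np.int64(190), np.int64(319), np.int64(327)), (np.int64(191), np.int64(319), np.int64(327)), (np.int64(192), np.int64(319), np.int64(327)), (np.int64(193), np.int64(319), np.int64(327)), (np.int64(194), np.int64(319), np.int64(327)), (np.int64(195), np.int64(319), np.int64(327)), (np.int64(196), np.int64(319), np.int64(327)), (np.int64(197), np.int64(319), np.int64(327)), (np.int64(198), np.int64(319), np.int64(327)), (np.int64(199), np.int64(319), np.int64(327)), (np.int64(200), np.int64(319), np.int64(327)), (np.int64(201), np.int64(319), np.int64(327)), (np.int64(202), np.int64(319), np.int64(327)), (np.int64(203), np.int64(319), np.int64(328)), (np.int64(204), np.int64(319), np.int64(327)), 
[... 239 characters left out ...]
.int64(199), np.int64(311), np.int64(318)), (np.int64(200), np.int64(310), np.int64(318)), (np.int64(201), np.int64(310), np.int64(318)), (np.int64(202), np.int64(310), np.int64(318)), (np.int64(203), np.int64(310), np.int64(318)), (np.int64(204), np.int64(311), np.int64(318)), (np.int64(205), np.int64(311), np.int64(318)), (np.int64(206), np.int64(311), np.int64(318)), (np.int64(207), np.int64(311), np.int64(318)), (np.int64(208), np.int64(312), np.int64(316))]
(309, 200) [[535.56603689  13.67939174 179.        ]]
(314, 195) [[ 5.50514357e+02 -5.92513632e-02  1.79000000e+02]]
(314, 200) [[ 5.36032027e+02 -5.02856608e-01  1.79000000e+02]]
(314, 205) [[521.61926518  -0.94364221 179.        ]]
```

Request:
arm_command(
  targets="-0.2 0 0 0 -1;0 0 -2 0 -1;0 0 -3 0 -1;0 0 -2.5 0 -1;0 0 -1.5 0 -1;0 0 -0.5 0 -1;0 0 0 0 -1",
  squeeze=60,
)

```text
clock: 2.35
tcp_pos: [535.2, -0.2, 136.5]
ee_rot: [0.997, 0.076, -0.0, 0.0]
force: [-0.2, -0.2, 0.2]
finger_gap: 1.005
finger_force: 0.0
```

Request:
arm_command(
  targets="0 0 0 0 1;0 0 0 0 1;0 0 0 0 1;0 0 0 0 1;0 0 0 0 1;0 0 0 0 1",
)

```text
clock: 2.95
tcp_pos: [535.8, 0.4, 136.8]
ee_rot: [0.997, 0.077, 0.0, 0.0]
force: [0.4, 0.4, 4.2]
finger_gap: 0.274
finger_force: 59.0
```

```bash
python3 - <<'E'
from h import *
s=env.read_state();q=s['ee_rot'];print(s['clock'],s['tcp_pos'],2*np.arctan2(q[1],q[0]),s['finger_gap']*85,s['finger_force'],s['force'],s['wrist_torque'])
E
```

```text
2.95 [5.35761283e+02 3.70686126e-01 1.36815753e+02] 0.15389373285133273 23.29894603893351 59.04553413391113 [0.35687906 0.44778724 4.17786627] [ 0.04088749  0.05882338 -0.03275334]
```

Request:
arm_command(
  targets="0 0 1 0 1;0 0 2.6 0 1;0 0 4 0 1;0 0 4 0 1;0 0 3 0 1;0 0 0 0 1",
)

```text
clock: 3.55
tcp_pos: [536.3, 0.3, 287.0]
ee_rot: [0.997, 0.077, 0.003, 0.0]
force: [0.3, -0.1, -1.0]
finger_gap: 0.277
finger_force: 58.9
```

Request:
arm_command(
  targets="0.06 2 0 0.135 1;0.06 2 0 0.135 1;0.06 2 0 0.135 1;0.06 2 0 0.135 1;0.06 2 0 0.135 1;0.06 2 0 0.135 1;0.06 2 0 0.135 1;0.06 2 0 0.135 1",
)

```text
clock: 4.35
tcp_pos: [539.9, 161.0, 281.2]
ee_rot: [0.814, 0.581, -0.001, -0.0]
force: [0.3, -0.1, -1.7]
finger_gap: 0.274
finger_force: 59.0
```

Request:
arm_command(
  targets="0.06 2 0 0.135 1;0.06 1.85 0 0.135 1;0 0 -0.7 0 1;0 0 -0.7 0 1;0 0 0 0 1;0 0 0 0 1",
)

```text
clock: 4.95
tcp_pos: [541.3, 198.0, 267.9]
ee_rot: [0.731, 0.682, -0.0, -0.0]
force: [0.4, 0.6, -1.2]
finger_gap: 0.275
finger_force: 59.0
```

```bash
python3 - <<'E'
from h import *
s=env.read_state();q=s['ee_rot'];print(s['clock'],s['tcp_pos'],2*np.arctan2(q[1],q[0]),s['finger_gap']*85,s['force'],s['wrist_torque'])
o=[]
for n in('side','top'):
    d=grab(n);p=proj(d,[541,199,124])[0].astype(int);print(n,p,'tip exp',proj(d,s['tcp_pos']-[0,0,131.8]))
    x,y=p;I=d['pixels'][y-35:y+25,x-30:x+30];o.append(cv2.resize(I,(400,400),interpolation=cv2.INTER_CUBIC))
cv2.imwrite('pics/s2.png',cv2.cvtColor(np.hstack(o),cv2.COLOR_RGB2BGR))
E
```

```text
4.95 [541.28210308 197.9894993  267.89020623] 1.501610264711834 23.361733266475053 [ 0.35455762  0.62779581 -1.16537634] [-0.02424858 -0.02186032 -0.02057613]
side [279 228] tip exp [[278.85367196 226.12753788]]
top [246 199] tip exp [[246.62074369 198.83152547]]
```

View pics/s2.png

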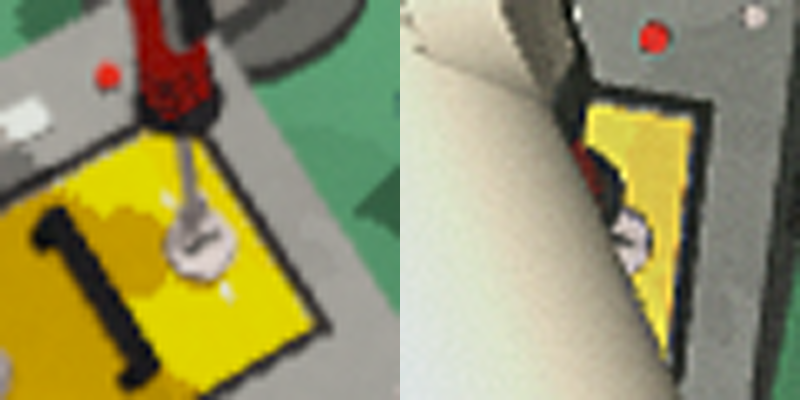

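```bash
python3 - <<'E'
from h import *
s=env.read_state();t=s['tcp_pos']
S=load('side');hsv=cv2.cvtColor(S['pixels'],cv2.COLOR_RGB2HSV).astype(int)
pr=np.array([proj(S,t-[0,0,131.8-k])[0] for k in range(0,80,4)])
for y in range(212,240):
    r=hsv[y,262:298];print(y,'exp u',np.interp(y,pr[::-1,1],pr[::-1,0]).round(1),' '.join(f'{"Y" if a[1]>150 and a[2]>100 else "."}' for a in r),' '.join(str(a[2]) for a in r[6:26]))
print('u per x,y,z',(proj(S,t-[0,0,131.8])-[proj(S,t-[0,0,131.8]+e)[0] for e in 10*np.eye(3)])/-10)
E
```

```text
212 exp u 276.8 . . . . . . . . . . . . . . . . . . . . . . . . . . . . . . . . . . . . 51 55 117 89 56 35 28 24 37 35 34 34 93 151 160 159 158 158 158 159
213 exp u 276.9 . . . . . . . . Y Y Y Y Y . . . . . . . . . . . . . . . . . . . . . . . 78 124 195 178 161 153 127 76 66 80 70 57 92 142 157 159 160 159 159 159
214 exp u 277.0 . . . . . . . Y Y Y Y Y Y . . . Y . . . . . . . . . . . . . . . . . . . 163 197 221 224 225 225 206 145 118 136 162 98 50 93 150 159 159 159 158 159
215 exp u 277.2 . . . . . Y Y Y Y Y Y Y Y . . . Y Y . . . . . . . . . . . . . . . . . . 221 224 224 224 224 224 224 173 126 133 215 163 76 51 138 156 158 156 158 157
216 exp u 277.3 . . . . Y Y Y Y Y Y Y Y Y Y . . Y Y Y . . . . . . . . . . . . . . . . . 224 224 224 224 225 224 224 178 129 115 214 208 121 54 92 146 158 157 157 157
217 exp u 277.5 . Y Y Y Y Y Y Y Y Y Y Y Y Y . . Y Y Y . . . . . . . . . . . . . . . . . 224 224 224 224 225 224 225 189 135 116 207 223 166 87 55 116 153 157 158 159
218 exp u 277.6 Y Y Y Y Y Y Y Y Y Y Y Y Y Y . . Y Y Y . . . . . . . . . . . . . . . . . 223 224 224 224 225 224 225 194 
[... 2949 characters left out ...]
 Y Y Y Y Y Y . . . . . 193 193 193 193 204 220 224 224 224 210 206 206 205 221 224 224 225 224 224 225
237 exp u 278.7 . . . . . Y Y Y Y Y Y Y Y Y Y Y Y Y Y Y . . Y Y Y Y Y Y Y Y Y . . . . . 200 204 204 204 220 224 225 224 224 224 224 225 224 224 224 220 223 225 224 225
238 exp u 278.7 . . . . . . Y Y Y Y Y Y Y Y Y Y Y Y Y Y Y Y Y Y Y Y Y Y Y Y Y Y . . . . 196 221 224 223 224 224 225 225 224 224 224 224 224 224 225 215 222 225 224 224
239 exp u 278.7 Y . . . . . Y Y Y Y Y Y Y Y Y Y Y Y Y Y Y Y Y Y Y Y Y Y Y Y Y Y . . . . 109 212 224 224 225 224 224 224 223 224 224 224 224 224 224 224 224 224 225 224
u per x,y,z [[-0.21246005 -0.16178171]
 [-0.23835677  0.17642705]
 [-0.02997499 -0.21319807]]
```

Request:
arm_command(
  targets="0 -0.1 -0.8 0 1;0 0 -0.3 0 1;0 0 0 0 1;0 0 0 0 1;0 0 0 0 1",
)

```text
clock: 5.55
tcp_pos: [541.7, 197.6, 258.3]
ee_rot: [0.731, 0.683, 0.001, 0.001]
force: [0.1, -0.5, 6.6]
finger_gap: 0.272
finger_force: 60.1
```

Request:
arm_command(
  targets="0 0 -0.15 0 1;0 0 0 0 1;0 0 0 0 1",
)

```text
clock: 5.85
tcp_pos: [541.8, 197.6, 258.1]
ee_rot: [0.731, 0.683, 0.002, 0.001]
force: [-1.3, -1.0, 14.0]
finger_gap: 0.274
finger_force: 61.1
```

Request:
arm_command(
  targets="0 0 -0.15 0 1;0 0 0 0 1;0 0 0 0 1",
)

```text
clock: 6.15
tcp_pos: [541.8, 197.6, 257.9]
ee_rot: [0.731, 0.683, 0.003, 0.001]
force: [-2.8, -2.0, 22.0]
finger_gap: 0.272
finger_force: 62.1
```

Request:
arm_command(
  targets="0 0 -0.0 0 1;0 0 0.35 0 1;-0.1 0 -0.05 0 1;0 0 0 0 1;0 0 0 0 1",
)

```text
clock: 6.65
tcp_pos: [540.4, 197.7, 256.5]
ee_rot: [0.73, 0.683, -0.001, -0.0]
force: [1.0, 0.3, -1.9]
finger_gap: 0.274
finger_force: 59.1
```

Request:
arm_command(
  targets="-0.1 0 -0.06 0 1;0 0 -0.1 0 1;0 0 0 0 1;0 0 0 0 1",
)

```text
clock: 7.05
tcp_pos: [539.5, 197.8, 255.6]
ee_rot: [0.73, 0.683, -0.0, -0.0]
force: [-0.6, 0.5, -2.3]
finger_gap: 0.268
finger_force: 59.1
```

Request:
arm_command(
  targets="-0.05 0 -0.1 0 1;0 0 0 0 1;0 0 0 0 1",
)

```text
clock: 7.35
tcp_pos: [539.0, 197.8, 254.7]
ee_rot: [0.73, 0.683, -0.0, 0.0]
force: [0.5, 0.4, -1.5]
finger_gap: 0.278
finger_force: 59.1
```

Request:
arm_command(
  targets="0 0 -0.1 0 1;0 0 0 0 1;0 0 0 0 1",
)

```text
clock: 7.65
tcp_pos: [539.0, 197.8, 253.7]
ee_rot: [0.73, 0.683, 0.0, 0.0]
force: [0.5, -0.1, -1.4]
finger_gap: 0.271
finger_force: 59.1
```

Request:
arm_command(
  targets="0 0 -0.1 0 1;0 0 0 0 1;0 0 0 0 1",
)

```text
clock: 7.95
tcp_pos: [539.1, 197.8, 252.7]
ee_rot: [0.73, 0.683, 0.0, 0.0]
force: [1.5, 0.4, -0.7]
finger_gap: 0.273
finger_force: 59.1
```

Request:
arm_command(
  targets="0.03 0 -0.05 0 1;0 0 0 0.12 1;0 0 0.01 0.14 1;0 0 0.01 0.14 1;0 0 0 0 1;0 0 0 0 1",
)

```text
clock: 8.55
tcp_pos: [539.5, 197.8, 252.5]
ee_rot: [0.582, 0.813, 0.0, 0.0]
force: [3.4, -0.5, -0.8]
finger_gap: 0.276
finger_force: 59.3
```

Request:
arm_command(
  targets="0 0 0.02 0.14 1;0 0 0.02 0.14 1;0 0 0.02 0.14 1;0 0 0 0 1;0 0 0 0 1",
)

```text
clock: 9.05
tcp_pos: [539.0, 197.7, 253.5]
ee_rot: [0.401, 0.916, 0.0, 0.0]
force: [-1.1, -2.3, 6.6]
finger_gap: 0.272
finger_force: 60.0
```

```bash
python3 - <<'E'
from h import *
s=env.read_state();q=s['ee_rot'];print(s['clock'],s['tcp_pos'],2*np.arctan2(q[1],q[0]),s['force'],s['wrist_torque'])
E
```

```text
9.05 [538.99515791 197.69996919 253.50570899] 2.317423581527148 [-1.11372341 -2.30988267  6.55680112] [-0.35462109  0.50780213 -0.02140428]
```

Request:
arm_command(
  targets="0 0 0.08 0 1;0 0 0.03 0.14 1;0 0 0.03 0.14 1;0 0 0.02 0.14 1;0 0 0 0 1;0 0 0 0 1",
)

```text
clock: 9.65
tcp_pos: [538.6, 197.5, 254.3]
ee_rot: [0.201, 0.98, -0.001, -0.001]
force: [-4.3, -2.5, 1.4]
finger_gap: 0.274
finger_force: 59.6
```

```bash
python3 - <<'E'
from h import *
s=env.read_state();q=s['ee_rot'];print(s['clock'],s['tcp_pos'],2*np.arctan2(q[1],q[0]),s['force'],s['wrist_torque'])
d=grab('side');p=[279,228];x,y=p
cv2.imwrite('pics/s3.png',cv2.cvtColor(cv2.resize(d['pixels'][y-35:y+25,x-30:x+30],(500,500),interpolation=cv2.INTER_CUBIC),cv2.COLOR_RGB2BGR))
E
```

```text
9.65 [538.62693069 197.50257586 254.27771514] 2.7372165287378065 [-4.25825828 -2.45277449  1.39287104] [-0.97512832  1.57881887 -0.06322744]
```

View pics/s3.png

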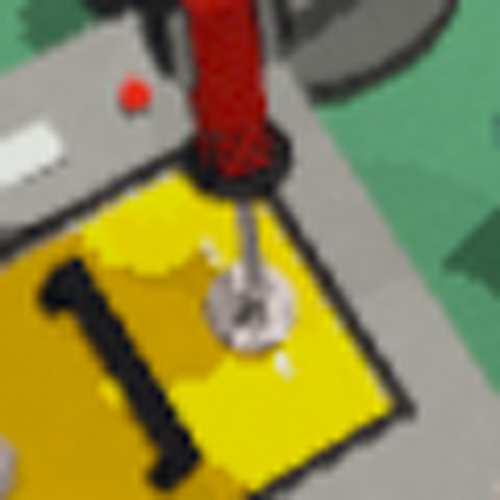

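Request:
arm_command(
  targets="0.05 0 0.03 0.13 1;0.03 0 0.02 0.13 1;0 0 0 0.13 1;0 0 0 0 1;0 0 0 0 1",
)

```text
clock: 10.2
tcp_pos: [539.4, 197.5, 254.6]
ee_rot: [0.007, 1.0, -0.0, -0.001]
force: [-4.5, -2.5, 0.3]
finger_gap: 0.271
finger_force: 59.6
```

```bash
python3 - <<'E'
from h import *
s=env.read_state();q=s['ee_rot'];print(s['clock'],s['tcp_pos'],2*np.arctan2(q[1],q[0]),s['force'],s['wrist_torque'])
E
```

```text
10.2 [539.43678987 197.47961355 254.59406361] 3.127359870646678 [-4.49756988 -2.5382538   0.2509487 ] [-0.93951323  1.53831145 -0.0234235 ]
```

Request:
arm_command(
  targets="0 0 0 0.08 1;0 0 0 0.07 1;0 0 0 0 1;0 0 0 0 1",
)

```text
clock: 10.6
tcp_pos: [539.4, 197.5, 254.6]
ee_rot: [-0.068, 0.998, -0.0, -0.001]
force: [-4.9, -2.6, 1.5]
finger_gap: 0.272
finger_force: 59.7
```

```bash
python3 - <<'E'
from h import *
s=env.read_state();q=s['ee_rot'];print(s['clock'],s['tcp_pos'],2*np.arctan2(q[1],q[0]),s['force'],s['wrist_torque'])
E
```

```text
10.6 [539.38481954 197.47140755 254.57888752] 3.277258991967423 [-4.91116484 -2.60130384  1.5090453 ] [-1.00873603  1.58286753  0.00574949]
```

Request:
arm_command(
  targets="0 0 0 0.1 1;0 0 0 0 1;0 0 0 0 1",
)

```text
clock: 10.9
tcp_pos: [539.3, 197.5, 254.6]
ee_rot: [-0.118, 0.993, -0.0, -0.001]
force: [-5.2, -3.5, 0.5]
finger_gap: 0.275
finger_force: 59.7
```

```bash
python3 - <<'E'
from h import *
s=env.read_state();q=s['ee_rot'];print(s['clock'],s['tcp_pos'],2*np.arctan2(q[1],q[0]),s['force'],s['wrist_torque'])
E
```

```text
10.9 [539.34839936 197.53945874 254.60287567] 3.37738917582018 [-5.21395571 -3.48142334  0.48854155] [-0.8418059   1.59261113 -0.00583372]
```

Request:
arm_command(
  targets="0 0 0 -0.12 1;0 0 0 -0.08 1;0 0 0.5 0 1;0 0 1.5 0 1;0 0 2 0 1;0 0 0 0 1",
)

```text
clock: 11.5
tcp_pos: [541.1, 198.3, 297.7]
ee_rot: [-0.021, 1.0, 0.001, 0.002]
force: [0.5, 0.4, -1.9]
finger_gap: 0.271
finger_force: 59.6
```

```bash
python3 - <<'E'
from h import *
s=env.read_state();q=s['ee_rot'];print(s['clock'],s['tcp_pos'],2*np.arctan2(q[1],q[0]),s['force'],s['wrist_torque'])
d=grab('side');x,y=[279,220]
cv2.imwrite('pics/s4.png',cv2.cvtColor(cv2.resize(d['pixels'][y-40:y+30,x-55:x+35],(720,560),interpolation=cv2.INTER_CUBIC),cv2.COLOR_RGB2BGR))
E
```

```text
11.5 [541.10403046 198.27160181 297.70017247] 3.18284064471183 [ 0.53488876  0.40999372 -1.86773988] [ 0.02212061  0.03048111 -0.00441644]
```

View pics/s4.png

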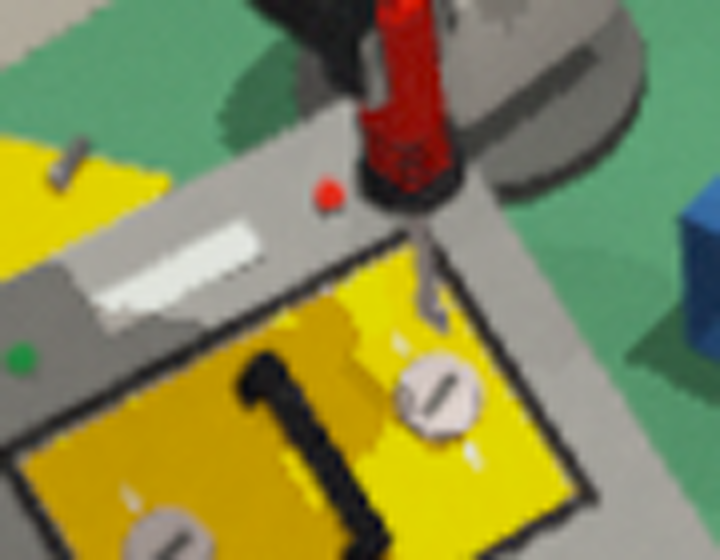

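```bash
cat >> h.py <<'E'
N=np.array([-.4932,.0698,.8671]);N/=np.linalg.norm(N)
C0=np.array([553.5,259.6,117.0])
EY=np.array([np.sin(np.radians(8)),np.cos(np.radians(8)),0]);EY-=N*(EY@N);EY/=np.linalg.norm(EY);EX=np.cross(EY,N)
def rect(d,off=8,s=.5,lim=(60,90)):
    P=C0+off*N
    a,b=np.meshgrid(np.arange(-lim[0],lim[0],s),np.arange(-lim[1],lim[1],s),indexing='ij')
    uv=proj(d,(P+a[...,None]*EX+b[...,None]*EY).reshape(-1,3)).reshape(a.shape+(2,)).astype(np.float32)
    return a,b,cv2.remap(d['pixels'],uv,None,cv2.INTER_CUBIC)
def slot(d,side,ctr):
    a,b,im=rect(d);gr=cv2.cvtColor(im,cv2.COLOR_RGB2GRAY).astype(float)
    mk=np.hypot(a-ctr[0],b-ctr[1])<12
    wt=np.clip(np.percentile(gr[mk],70)-gr-15,0,None)*mk
    ma,mb=(wt*a).sum()/wt.sum(),(wt*b).sum()/wt.sum()
    th=.5*np.arctan2(2*(wt*(b-mb)*(a-ma)).sum(),(wt*(b-mb)**2).sum()-(wt*(a-ma)**2).sum())
    return round(-th%np.pi,3),ma.round(1),mb.round(1)
E
python3 - <<'E'
from h import *
d=load('side')
print('R',slot(d,-1,(0.1,-60.3)),'L',slot(d,1,(.4,63.4)))
s=env.read_state();t=s['tcp_pos']
# shaft pixels: grey vs yellow
hsv=cv2.cvtColor(d['pixels'],cv2.COLOR_RGB2HSV).astype(int)
pr=np.array([proj(d,t-[0,0,131.8-k])[0] for k in range(-10,80,4)])
for y in range(206,226):
    r=hsv[y,270:290];print(y,np.interp(y,pr[::-1,1],pr[::-1,0]).round(1),' '.join(f'{a[1]:3d}' for a in r))
print(proj(d,t-[0,0,131.8]))
E
```

```text
R (np.float64(0.309), np.float64(1.4), np.float64(-60.1)) L (np.float64(0.263), np.float64(0.4), np.float64(63.4))
206 276.0  15  14  16  17  16  27  29  18  16  15  16  13  13  15  13  13  22  83 106 110
207 276.2  15  13  15  14  18  25  28  17  15  12  12  15  15  15  15  13  12  51  96 110
208 276.3  13  13  14  23  23  29  31  20  15  13  13  15  15  16  15  13  13  26  75 109
209 276.5  14  15  17  25  36  24  24  26  18  15  13  13  15  13  15  13  13  16  28  89
210 276.6  17  24  34  19 108  89  40  28  23  16  13  13  15  15  13  13  14  16  17  62
211 276.7  30  26 107 130 161 173  67  30  30  17  12  13  16  13  14  16  14  14  14  26
212 276.9 112 154 167 255 255 203  67  29  30  34  15  13  14  14  14  16  14  14  15  14
213 277.0 170 255 255 255 255 215  73  27  30  42  24  16  16  14  14  16  14  14  13  13
214 277.2 255 255 255 255 255 255  91  24  22  23  35  22  14  13  16  15  13  14  16  14
215 277.3 255 255 255 255 255 255 101  26  41  82  73  30  17  15  18  15  16  16  15  16
216 277.4 255 255 255 255 255 228  86  28  79 149 143  41  19  17  13  15  13  16  15  14
217 277.6 255 255 255 255 255 206  77  30  28 182 156  78  34  16  17  13  13  14  13  15
218 277.7 255 255 255 255 255 255  92  31  29 104 158 135  73  22  13  15  13  13  15  15
219 277.9 255 255 255 255 255 255 137  50  25  25 238 234 157  41  22  14  13  15  13  13
220 278.0 255 255 255 255 255 255 255 151  79  34 219 255 162  94  35  17  13  15  15  15
221 278.1 255 255 255 184 255 255 255 255 181 118 213 255 180 158  50  25  13  15  15  15
222 278.3 255 255 255 106 147 255 255 255 255 255 255 255 255 221 126  31  14  15  16  16
223 278.3 255 255 255 128  98 196 255 255 204 206 255 255 255 255 155  86  21  15  13  14
224 278.3 255 255 255 255 160 216 145  90  80  79  98 189 255 255 184 153  31  20  16  16
225 278.3 255 255 255 255 255 103  29  22  22  24  22  81 115 224 255 165  77  29  19  14
[[278.02207445 220.15455899]]
```

Request:
arm_command(
  targets="0 0 -1 0 1;0 0 -1 0 1;0 0 0 0 1;0 0 0 0 1",
)

```text
clock: 11.95
tcp_pos: [539.7, 197.7, 274.0]
ee_rot: [-0.021, 1.0, -0.0, -0.001]
force: [0.1, -0.9, -0.9]
finger_gap: 0.277
finger_force: 59.5
```

```bash
cat > m.py <<'E'
from h import *
def meas():
    s=env.read_state();t=s['tcp_pos'];q=s['ee_rot'];psi=2*np.arctan2(q[1],q[0])
    d=grab('side');X=[]
    ks=np.arange(0,75,1.);pr=proj(d,t-np.c_[0*ks,0*ks,131.8-ks])
    sat=cv2.cvtColor(d['pixels'],cv2.COLOR_RGB2HSV)[...,1].astype(float)
    for k,(u,v) in zip(ks,pr):
        if not 18<=k<=40: continue
        x=np.arange(u-6,u+6.01,.1);r=cv2.remap(sat,x.astype(np.float32)[None],np.full((1,len(x)),v,np.float32),cv2.INTER_LINEAR)[0]
        lo=x[r<128]
        c=[g for g in np.split(lo,np.nonzero(np.diff(lo)>.25)[0]+1) if len(g)]
        c=[g for g in c if 1.<g[-1]-g[0]<4 and abs(g.mean()-u)<3]
        if c: X.append((k,round(c[0].mean()-u,2),round(c[0][-1]-c[0][0],1)))
    print('psi',round(psi,3),t.round(2),'n',len(X),'du',np.median([x[1] for x in X]) if X else None,X[::4],'slot',slot(d,-1,(.1,-60.3)))
meas()
E
python3 m.py
```

```text
psi 3.184 [539.68 197.67 274.03] n 21 du -0.15 [(np.float64(18.0), np.float64(-0.2), np.float64(2.4)), (np.float64(22.0), np.float64(-0.1), np.float64(2.2)), (np.float64(26.0), np.float64(-0.15), np.float64(2.3)), (np.float64(30.0), np.float64(-0.2), np.float64(2.2)), (np.float64(34.0), np.float64(-0.25), np.float64(1.9)), (np.float64(38.0), np.float64(-0.1), np.float64(2.0))] slot (np.float64(0.328), np.float64(2.0), np.float64(-58.9))
```

Request:
arm_command(
  targets="0 0 0 -0.14 1;0 0 0 -0.14 1;0 0 0 -0.14 1;0 0 0 -0.14 1;0 0 0 0 1;0 0 0 0 1",
)

```text
clock: 12.6
tcp_pos: [540.1, 197.8, 275.3]
ee_rot: [0.254, 0.967, 0.0, 0.0]
force: [0.5, 0.2, -1.6]
finger_gap: 0.274
finger_force: 59.4
```

```bash
python3 m.py
```

```text
psi 2.628 [540.13 197.83 275.29] n 23 du -0.5 [(np.float64(18.0), np.float64(-0.6), np.float64(2.0)), (np.float64(22.0), np.float64(-0.55), np.float64(1.9)), (np.float64(26.0), np.float64(-0.55), np.float64(1.9)), (np.float64(30.0), np.float64(-0.5), np.float64(1.8)), (np.float64(34.0), np.float64(-0.45), np.float64(1.9)), (np.float64(38.0), np.float64(-0.45), np.float64(2.3))] slot (np.float64(0.308), np.float64(2.6), np.float64(-58.8))
```

Request:
arm_command(
  targets="0 0 0 -0.14 1;0 0 0 -0.14 1;0 0 0 -0.14 1;0 0 0 -0.14 1;0 0 0 -0.14 1;0 0 0 -0.14 1;0 0 0 0 1;0 0 0 0 1",
)

```text
clock: 13.45
tcp_pos: [540.1, 197.8, 275.1]
ee_rot: [0.626, 0.78, 0.0, 0.0]
force: [0.4, 0.3, -2.2]
finger_gap: 0.274
finger_force: 59.4
```

```bash
python3 m.py
```

```text
psi 1.789 [540.11 197.81 275.13] n 23 du -1.25 [(np.float64(18.0), np.float64(-0.8), np.float64(2.8)), (np.float64(22.0), np.float64(-1.2), np.float64(2.2)), (np.float64(26.0), np.float64(-1.3), np.float64(2.0)), (np.float64(30.0), np.float64(-1.25), np.float64(1.9)), (np.float64(34.0), np.float64(-1.25), np.float64(1.9)), (np.float64(38.0), np.float64(-1.25), np.float64(1.9))] slot (np.float64(0.264), np.float64(3.1), np.float64(-58.9))
```

Request:
arm_command(
  targets="0.08 -0.25 -0.6 -0.085 1;0 0 -0.8 0 1;0 0 -0.2 0 1;0 0 -0.2 0 1;0 0 0 0 1;0 0 0 0 1",
)

```text
clock: 14.1
tcp_pos: [540.9, 195.3, 257.3]
ee_rot: [0.66, 0.751, 0.0, 0.0]
force: [0.7, -0.7, -1.6]
finger_gap: 0.273
finger_force: 59.4
```

Request:
arm_command(
  targets="0 0 -0.15 0 1;0 0 0 0 1;0 0 0 0 1",
)

```text
clock: 14.4
tcp_pos: [540.9, 195.3, 255.6]
ee_rot: [0.66, 0.751, 0.0, 0.0]
force: [-0.4, -0.8, -1.0]
finger_gap: 0.272
finger_force: 59.4
```

Request:
arm_command(
  targets="0 0 -0.18 0 1;0 0 0 0 1;0.04 0.01 0 0.15 1;0.04 0.01 0 0.15 1;0 0 0 0 1;0 0 0 0 1",
)

```text
clock: 15.0
tcp_pos: [541.6, 195.4, 253.7]
ee_rot: [0.543, 0.84, -0.0, -0.0]
force: [-0.9, -0.1, -0.6]
finger_gap: 0.273
finger_force: 59.5
```

Request:
arm_command(
  targets="0.03 0.02 0 0.15 1;0.03 0.02 0 0.15 1;0 0 0 0 1;0 0 0 0 1",
)

```text
clock: 15.4
tcp_pos: [542.0, 195.6, 254.0]
ee_rot: [0.412, 0.911, -0.0, 0.0]
force: [-3.5, -2.8, 2.4]
finger_gap: 0.27
finger_force: 59.8
```

```bash
cat > st.py <<'E'
from h import *
s=env.read_state();q=s['ee_rot'];print(s['clock'],s['tcp_pos'].round(2),round(2*np.arctan2(q[1],q[0]),3),s['force'].round(1),s['wrist_torque'].round(3))
E
python3 st.py
```

```text
15.4 [542.04 195.59 253.99] 2.292 [-3.5 -2.8  2.4] [-0.875  0.869 -0.052]
```

Request:
arm_command(
  targets="-0.02 -0.02 0 0.15 1;0.02 0.02 0 0.15 1;0 0 0 0 1;0 0 0 0 1",
)

```text
clock: 15.8
tcp_pos: [542.3, 195.8, 254.2]
ee_rot: [0.272, 0.962, 0.0, 0.0]
force: [-2.0, -2.1, 5.2]
finger_gap: 0.277
finger_force: 60.2
```

```bash
python3 st.py; python3 -c "
from h import *
d=grab('side');print(slot(d,-1,(.1,-60.3)))
x,y=279,228
cv2.imwrite('pics/s5.png',cv2.cvtColor(cv2.resize(d['pixels'][y-35:y+25,x-30:x+30],(500,500),interpolation=cv2.INTER_CUBIC),cv2.COLOR_RGB2BGR))
"
```

```text
15.8 [542.28 195.81 254.2 ] 2.591 [-2.  -2.1  5.2] [-0.857  0.679 -0.106]
(np.float64(0.752), np.float64(1.5), np.float64(-58.6))
```

View pics/s5.png

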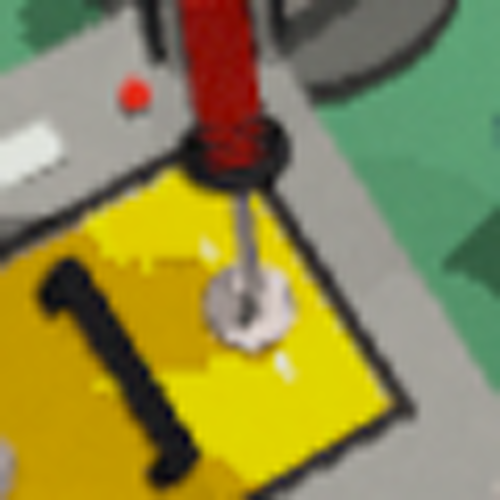

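Request:
arm_command(
  targets="0.01 0.02 0.06 0.15 1;0.01 0.03 0 0.15 1;0 0 0 0 1;0 0 0 0 1",
)

```text
clock: 16.25
tcp_pos: [542.5, 196.4, 254.5]
ee_rot: [0.125, 0.992, 0.0, 0.0]
force: [-0.6, -2.1, 4.8]
finger_gap: 0.273
finger_force: 60.1
```

```bash
python3 st.py
```

```text
16.25 [542.54 196.4  254.53] 2.892 [-0.6 -2.1  4.8] [-0.821  0.607 -0.048]
```

Request:
arm_command(
  targets="0 0.03 0 0.15 1;0 0.03 0 0.15 1;0 0 0 0 1;0 0 0 0 1",
)

```text
clock: 16.65
tcp_pos: [542.7, 197.1, 254.7]
ee_rot: [-0.026, 1.0, 0.0, 0.0]
force: [-1.9, -2.5, 4.7]
finger_gap: 0.272
finger_force: 60.4
```

```bash
python3 st.py; python3 -c "
from h import *
d=grab('side');print(slot(d,-1,(.1,-60.3)))"
```

```text
16.65 [542.67 197.09 254.66] 3.193 [-1.9 -2.5  4.7] [-0.681  0.479 -0.053]
(np.float64(1.349), np.float64(2.7), np.float64(-60.8))
```

Request:
arm_command(
  targets="0 0.02 0 0.12 1;0 0 0 0 1;0 0 0 0 1",
)

```text
clock: 17.0
tcp_pos: [542.7, 197.3, 254.7]
ee_rot: [-0.086, 0.996, 0.0, 0.0]
force: [-0.5, -2.1, 4.2]
finger_gap: 0.272
finger_force: 60.4
```

```bash
python3 st.py
```

```text
17.0 [542.73 197.34 254.72] 3.313 [-0.5 -2.1  4.2] [-0.619  0.386 -0.058]
```

Request:
arm_command(
  targets="0 0.02 0 0.12 1;0 0 0 0 1;0 0 0 0 1",
)

```text
clock: 17.3
tcp_pos: [542.8, 197.6, 254.8]
ee_rot: [-0.145, 0.989, 0.0, 0.001]
force: [-1.2, -1.1, 4.4]
finger_gap: 0.272
finger_force: 60.4
```

```bash
python3 st.py;python3 -c "
from h import *
d=grab('side');print(slot(d,-1,(.1,-60.3)))"
```

```text
17.3 [542.76 197.63 254.81] 3.433 [-1.2 -1.1  4.4] [-0.543  0.375 -0.066]
(np.float64(1.648), np.float64(3.3), np.float64(-61.5))
```

Request:
arm_command(
  targets="0 0.02 0 0.1 1;0 0 0 0 1;0 0 0 0 1",
)

```text
clock: 17.65
tcp_pos: [542.8, 197.9, 254.9]
ee_rot: [-0.194, 0.981, 0.0, 0.001]
force: [-1.1, -1.4, 5.1]
finger_gap: 0.275
finger_force: 60.5
```

```bash
python3 st.py
```

```text
17.65 [542.79 197.88 254.87] 3.533 [-1.1 -1.4  5.1] [-0.458  0.391 -0.039]
```

Request:
arm_command(
  targets="0 0.02 0 0.1 1;0 0 0 0 1;0 0 0 0 1",
)

```text
clock: 17.95
tcp_pos: [542.8, 198.1, 254.9]
ee_rot: [-0.243, 0.97, 0.0, 0.001]
force: [-0.6, -1.3, 6.1]
finger_gap: 0.274
finger_force: 60.5
```

```bash
python3 st.py;python3 -c "
from h import *
d=grab('side');print(slot(d,-1,(.1,-60.3)))"
```

```text
17.95 [542.78 198.13 254.91] 3.633 [-0.6 -1.3  6.1] [-0.377  0.334 -0.101]
(np.float64(2.259), np.float64(3.8), np.float64(-61.6))
```

Request:
arm_command(
  targets="0 -0.03 0 -0.15 1;0 -0.03 0 -0.15 1;0 0 0.3 0 1;0 0 0.7 0 1;0 0 2 0 1;0 0 2 0 1;0 0 0 0 1",
)

```text
clock: 18.7
tcp_pos: [543.1, 197.5, 307.0]
ee_rot: [-0.099, 0.995, 0.001, 0.002]
force: [-0.1, -0.9, -1.6]
finger_gap: 0.277
finger_force: 59.6
```

```bash
python3 st.py;python3 -c "
from h import *
d=grab('side');print(slot(d,-1,(.1,-60.3)),slot(d,1,(.4,63.4)))
o=[cv2.resize(cv2.flip(rect(d)[2],-1),(400,267),interpolation=cv2.INTER_CUBIC)]
x,y=279,220
o.append(cv2.resize(d['pixels'][y-40:y+30,x-70:x+35],(400,267),interpolation=cv2.INTER_CUBIC))
cv2.imwrite('pics/s6.png',cv2.cvtColor(np.hstack(o),cv2.COLOR_RGB2BGR))
"
```

```text
18.7 [543.14 197.52 307.04] 3.341 [-0.1 -0.9 -1.6] [ 0.116 -0.048  0.013]
(np.float64(1.623), np.float64(1.9), np.float64(-59.4)) (np.float64(0.265), np.float64(0.4), np.float64(63.4))
```

View pics/s6.png

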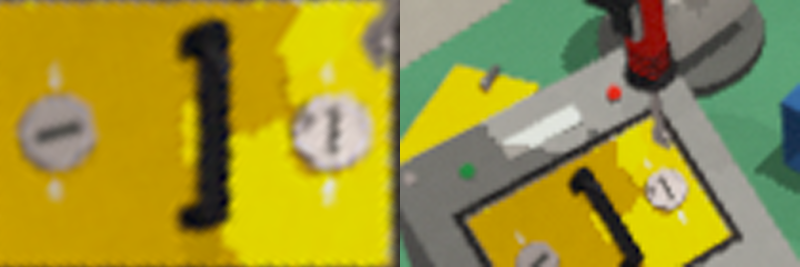

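Request:
arm_command(
  targets="0 0 2 0 1;0.12 1 0 -0.139 1;0.12 1 0 -0.139 1;0.12 1 0 -0.139 1;0.12 1 0 -0.139 1;0.12 1 0 -0.139 1;0.12 1 0 -0.139 1;0.12 1 0 -0.139 1",
)

```text
clock: 19.55
tcp_pos: [551.0, 267.7, 322.9]
ee_rot: [0.38, 0.925, -0.001, -0.001]
force: [0.3, 0.2, -1.3]
finger_gap: 0.277
finger_force: 59.5
```

Request:
arm_command(
  targets="0.12 1 0 -0.139 1;0.12 1 0 -0.139 1;0.12 1 0 -0.139 1;0.12 1 0 -0.139 1;0.14 1 -1 -0.137 1;0 0 -3 0 1;0 0 -1.3 0 1;0 0 0 0 1",
)

```text
clock: 20.35
tcp_pos: [556.3, 316.9, 267.6]
ee_rot: [0.67, 0.743, -0.003, -0.001]
force: [-0.6, -0.4, -1.3]
finger_gap: 0.275
finger_force: 59.5
```

```bash
python3 st.py; python3 m.py
```

```text
20.35 [556.31 316.94 267.63] 1.674 [-0.6 -0.4 -1.3] [0.019 0.027 0.01 ]
psi 1.674 [556.31 316.94 267.63] n 23 du -1.25 [(np.float64(18.0), np.float64(-0.5), np.float64(3.6)), (np.float64(22.0), np.float64(-0.95), np.float64(2.5)), (np.float64(26.0), np.float64(-1.2), np.float64(2.0)), (np.float64(30.0), np.float64(-1.25), np.float64(2.3)), (np.float64(34.0), np.float64(-1.3), np.float64(2.2)), (np.float64(38.0), np.float64(-1.25), np.float64(2.1))] slot (np.float64(1.527), np.float64(1.0), np.float64(-60.3))
```

Request:
arm_command(
  targets="0 0 -0.5 0 1;0 0 0 0 1;0 0 0 0 1",
)

```text
clock: 20.7
tcp_pos: [557.2, 317.3, 266.9]
ee_rot: [0.67, 0.742, 0.0, 0.0]
force: [0.1, 0.2, -0.9]
finger_gap: 0.277
finger_force: 59.5
```

Request:
arm_command(
  targets="0.08 0.02 -0.6 0 1;0 0 -0.35 0 1;0 0 0 0 1;0 0 0 0 1",
)

```text
clock: 21.1
tcp_pos: [557.8, 317.4, 256.7]
ee_rot: [0.67, 0.742, -0.0, -0.0]
force: [0.3, -0.3, -1.2]
finger_gap: 0.273
finger_force: 59.5
```

Request:
arm_command(
  targets="0 0 -0.15 0 1;0 0 0 0 1;0 0 0 0 1",
)

```text
clock: 21.4
tcp_pos: [557.9, 317.4, 255.4]
ee_rot: [0.67, 0.742, 0.0, 0.0]
force: [-0.1, 0.5, -1.6]
finger_gap: 0.276
finger_force: 59.5
```

Request:
arm_command(
  targets="0 0 -0.18 0 1;0 0 0 0 1;0.03 0 0 0.15 1;0.03 0.01 0 0.15 1;0.02 0.01 0.02 0.15 1;0.02 0.01 0.02 0.15 1;0 0 0 0 1;0 0 0 0 1",
)

```text
clock: 22.2
tcp_pos: [558.6, 317.5, 254.2]
ee_rot: [0.423, 0.906, -0.0, -0.0]
force: [-2.1, -1.3, 0.8]
finger_gap: 0.275
finger_force: 59.9
```

```bash
python3 st.py
```

```text
22.2 [558.59 317.48 254.23] 2.268 [-2.1 -1.3  0.8] [-0.686  0.957 -0.006]
```

Request:
arm_command(
  targets="0.01 0.02 0.02 0.15 1;0.01 0.02 0.02 0.15 1;0 0 0 0 1;0 0 0 0 1",
)

```text
clock: 22.6
tcp_pos: [558.8, 317.8, 254.5]
ee_rot: [0.284, 0.959, -0.0, -0.0]
force: [-4.2, -4.1, 3.2]
finger_gap: 0.27
finger_force: 60.0
```

```bash
python3 st.py
```

```text
22.6 [558.75 317.79 254.54] 2.566 [-4.2 -4.1  3.2] [-1.191  1.332 -0.071]
```

```bash
python3 -c "
from h import *
d=grab('side');print(slot(d,1,(.4,63.4)))"
```

```text
(np.float64(0.696), np.float64(0.7), np.float64(65.0))
```

Request:
arm_command(
  targets="-0.03 -0.02 0 0.15 1;0 0.02 0.02 0.15 1;0 0 0 0 1;0 0 0 0 1",
)

```text
clock: 23.05
tcp_pos: [558.4, 317.9, 254.8]
ee_rot: [0.137, 0.991, -0.0, -0.0]
force: [-3.8, -3.6, 4.0]
finger_gap: 0.276
finger_force: 60.2
```

```bash
python3 st.py
```

```text
23.05 [558.4  317.88 254.84] 2.866 [-3.8 -3.6  4. ] [-1.096  1.453  0.038]
```

Request:
arm_command(
  targets="0 0.02 0 0.15 1;0 0.03 0 0.15 1;0 0 0 0 1;0 0 0 0 1",
)

```text
clock: 23.45
tcp_pos: [558.2, 318.3, 254.9]
ee_rot: [-0.012, 1.0, -0.0, -0.0]
force: [-5.1, -3.9, 4.5]
finger_gap: 0.276
finger_force: 60.4
```

```bash
python3 st.py; python3 -c "
from h import *
d=grab('side');print(slot(d,1,(.4,63.4)))"
```

```text
23.45 [558.2  318.27 254.94] 3.166 [-5.1 -3.9  4.5] [-1.275  1.78  -0.081]
(np.float64(0.48), np.float64(0.4), np.float64(64.0))
```

Request:
arm_command(
  targets="0 0 0 -0.1 1;0 0 0.5 0 1;0 0 1.5 0 1;0 0 0 -0.15 1;0 0 0 -0.15 1;0 0 0 -0.15 1;0 0 0 -0.15 1;0 0 0 -0.15 1",
)

```text
clock: 24.3
tcp_pos: [559.4, 319.0, 274.6]
ee_rot: [0.402, 0.915, 0.001, 0.0]
force: [-0.7, 0.3, -2.0]
finger_gap: 0.271
finger_force: 59.6
```

```bash
python3 st.py; sed -i 's/.slot.,slot(d,-1,(.1,-60.3))/"L",slot(d,1,(.4,63.4)),"R",slot(d,-1,(.1,-60.3))/' m.py; python3 m.py
```

```text
24.3 [559.41 319.04 274.58] 2.313 [-0.7  0.3 -2. ] [-0.037 -0.033  0.033]
psi 2.313 [559.41 319.04 274.58] n 23 du -0.95 [(np.float64(18.0), np.float64(-0.9), np.float64(2.2)), (np.float64(22.0), np.float64(-0.9), np.float64(2.2)), (np.float64(26.0), np.float64(-0.95), np.float64(2.1)), (np.float64(30.0), np.float64(-0.95), np.float64(2.1)), (np.float64(34.0), np.float64(-1.0), np.float64(2.0)), (np.float64(38.0), np.float64(-1.0), np.float64(2.0))] L (np.float64(0.452), np.float64(3.8), np.float64(64.9)) R (np.float64(1.523), np.float64(0.9), np.float64(-59.6))
```

Request:
arm_command(
  targets="-0.05 -0.05 0 -0.15 1;-0.04 -0.06 0 -0.15 1;-0.04 -0.06 -0.5 -0.15 1;0 0 -0.8 -0.02 1;0 0 -0.4 0 1;0 0 0 0 1;0 0 0 0 1",
)

```text
clock: 25.05
tcp_pos: [557.5, 317.0, 257.5]
ee_rot: [0.6, 0.8, -0.0, -0.0]
force: [-0.1, -0.8, -1.2]
finger_gap: 0.272
finger_force: 59.6
```

Request:
arm_command(
  targets="0 0 -0.15 0 1;0 0 0 0 1;0 0 0 0 1",
)

```text
clock: 25.35
tcp_pos: [557.7, 317.0, 256.3]
ee_rot: [0.601, 0.8, 0.0, 0.0]
force: [1.7, 1.7, -1.2]
finger_gap: 0.276
finger_force: 59.7
```

Request:
arm_command(
  targets="0.05 0.04 -0.1 0 1;0 0 -0.1 0 1;0 0 0 0 1;0 0 0 0 1",
)

```text
clock: 25.75
tcp_pos: [558.2, 317.4, 254.2]
ee_rot: [0.601, 0.799, 0.0, 0.0]
force: [2.4, 1.0, 0.1]
finger_gap: 0.274
finger_force: 59.8
```

```bash
python3 st.py
```

```text
25.75 [558.17 317.39 254.18] 1.853 [2.4 1.  0.1] [ 0.327 -0.705  0.02 ]
```

Request:
arm_command(
  targets="0.04 0.02 -0.06 0.15 1;0.04 0.02 0 0.15 1;0.03 0.02 0 0.15 1;0 0 0 0 1;0 0 0 0 1",
)

```text
clock: 26.25
tcp_pos: [559.0, 318.0, 253.7]
ee_rot: [0.409, 0.912, 0.0, 0.0]
force: [-0.1, 1.7, 2.6]
finger_gap: 0.275
finger_force: 60.0
```

```bash
python3 st.py
```

```text
26.25 [559.04 317.96 253.73] 2.298 [-0.1  1.7  2.6] [ 0.234 -0.232 -0.051]
```

Request:
arm_command(
  targets="0.03 0.02 0 0.15 1;0.02 0.02 0 0.15 1;0 0 0 0 1;0 0 0 0 1",
)

```text
clock: 26.65
tcp_pos: [559.6, 318.3, 254.0]
ee_rot: [0.269, 0.963, 0.0, 0.0]
force: [0.5, 0.7, 4.9]
finger_gap: 0.271
finger_force: 60.5
```

```bash
python3 st.py; python3 -c "
from h import *
d=grab('side');print(slot(d,1,(.4,63.4)))"
```

```text
26.65 [559.56 318.34 253.97] 2.596 [0.5 0.7 4.9] [ 0.127  0.018 -0.061]
(np.float64(0.972), np.float64(2.3), np.float64(65.5))
```

Lateral forces are small now; continue.

Request:
arm_command(
  targets="0.02 0.03 0.04 0.15 1;0.01 0.03 0.02 0.15 1;0.01 0.04 0 0.15 1;0 0.04 0 0.15 1;0 0 0 0 1;0 0 0 0 1",
)

```text
clock: 27.3
tcp_pos: [559.9, 319.8, 254.6]
ee_rot: [-0.028, 1.0, 0.0, 0.0]
force: [-0.9, 0.8, 5.6]
finger_gap: 0.273
finger_force: 60.6
```

```bash
python3 st.py; python3 -c "
from h import *
d=grab('side');print(slot(d,1,(.4,63.4)))"
```

```text
27.3 [559.9  319.75 254.61] 3.197 [-0.9  0.8  5.6] [ 0.155  0.141 -0.048]
(np.float64(1.409), np.float64(2.4), np.float64(63.6))
```

Request:
arm_command(
  targets="0 0.04 0 0.15 1;-0.01 0.03 0 0.1 1;0 0 0 0 1;0 0 0 0 1",
)

```text
clock: 27.75
tcp_pos: [559.8, 320.4, 254.8]
ee_rot: [-0.152, 0.988, 0.0, 0.0]
force: [0.3, 0.1, 7.1]
finger_gap: 0.275
finger_force: 60.7
```

```bash
python3 st.py; python3 -c "
from h import *
d=grab('side');print(slot(d,1,(.4,63.4)))"
```

```text
27.75 [559.83 320.39 254.79] 3.447 [0.3 0.1 7.1] [ 0.102  0.112 -0.052]
(np.float64(1.523), np.float64(2.5), np.float64(63.4))
```

Request:
arm_command(
  targets="-0.01 0.02 0.02 0.1 1;-0.01 0.02 0 0.1 1;0 0 0 0 1;0 0 0 0 1",
)

```text
clock: 28.2
tcp_pos: [559.6, 320.8, 255.0]
ee_rot: [-0.25, 0.968, 0.0, 0.0]
force: [-0.4, 0.1, 6.9]
finger_gap: 0.28
finger_force: 60.7
```

```bash
python3 st.py
```

```text
28.2 [559.63 320.83 255.01] 3.647 [-0.4  0.1  6.9] [ 0.077  0.135 -0.068]
```

Request:
arm_command(
  targets="-0.01 0.02 0 0.08 1;0 0 0 0 1;0 0 0 0 1",
)

```text
clock: 28.5
tcp_pos: [559.5, 321.0, 255.1]
ee_rot: [-0.288, 0.957, 0.0, 0.0]
force: [0.0, 0.2, 7.0]
finger_gap: 0.272
finger_force: 60.7
```

```bash
python3 st.py
```

```text
28.5 [559.54 321.01 255.09] 3.727 [0.  0.2 7. ] [ 0.072  0.14  -0.126]
```

Request:
arm_command(
  targets="0.01 -0.03 0 -0.15 1;0.01 -0.03 0 -0.15 1;0.01 -0.03 0 -0.1 1;0 0 0.3 0 1;0 0 0.7 0 1;0 0 2 0 1;0 0 3 0 1;0 0 0 0 1",
)

```text
clock: 29.3
tcp_pos: [560.2, 320.0, 318.3]
ee_rot: [-0.096, 0.995, 0.001, 0.002]
force: [0.8, 0.2, -0.8]
finger_gap: 0.274
finger_force: 59.8
```

```bash
python3 st.py; python3 -c "
from h import *
for n in ('side','top'):
    d=grab(n);print(n,'L',slot(d,1,(.4,63.4) if n=='side' else (.3,60)),'R',slot(d,-1,(.1,-60.3) if n=='side' else (-.1,-63.2)))"
```

```text
29.3 [560.22 320.03 318.29] 3.333 [ 0.8  0.2 -0.8] [-0.002 -0.023  0.028]
side L (np.float64(1.486), np.float64(1.0), np.float64(64.3)) R (np.float64(1.494), np.float64(0.8), np.float64(-59.5))
top L (np.float64(1.371), np.float64(-0.7), np.float64(61.5)) R (np.float64(1.5), np.float64(-0.7), np.float64(-62.2))
```

Request:
arm_command(
  targets="0 0 2 0 1;-0.2 -2 0 -0.007 1;-0.2 -3.5 0 -0.005 1;-0.2 -3.5 0 -0.005 1;-0.2 -3.5 0 -0.005 1;-0.2 -3.5 0 -0.005 1;-0.2 -3.5 0 -0.005 1;-0.2 -3.5 0 -0.005 1",
)

```text
clock: 30.2
tcp_pos: [545.3, 88.6, 332.9]
ee_rot: [-0.077, 0.997, -0.0, -0.001]
force: [0.9, -0.5, -0.6]
finger_gap: 0.273
finger_force: 59.6
```

Request:
arm_command(
  targets="-0.2 -3.5 0 0 1;-0.2 -3.4 0 0 1;-0.27 -2 0 0 1;0 0 -3 0 1;0 0 -4 0 1;0 0 -3 0 1;0 0 0 0 1;0 0 0 0 1",
)

```text
clock: 31.0
tcp_pos: [538.6, 1.1, 234.2]
ee_rot: [-0.077, 0.997, -0.0, -0.001]
force: [0.4, -0.0, -2.0]
finger_gap: 0.278
finger_force: 59.5
```

```bash
python3 st.py; python3 - <<'E'
from h import *
s=env.read_state();t=s['tcp_pos'];d=grab('side')
hsv=cv2.cvtColor(d['pixels'],cv2.COLOR_RGB2HSV)
tip=t-[0,0,131.8]
print('tip uv',proj(d,tip),proj(d,[536,0.5,85]))
for k in range(20,75,12):
    u,v=proj(d,tip+[0,0,k])[0];r=hsv[int(round(v)),int(u)-8:int(u)+9];print(k,u.round(1),v.round(1),int(u)-8,' '.join(f'{a[0]}/{a[1]}/{a[2]}' for a in r))
y=int(round(proj(d,[536,.5,85])[0][1]))
for v in (y-2,y,y+2,y+4):
    r=hsv[v,310:345];print(v,' '.join(str(a[2]) for a in r))
E
```

```text
31.0 [538.63   1.07 234.24] 3.296 [ 0.4 -0.  -2. ] [ 0.029 -0.019  0.001]
tip uv [[323.03482214 201.38420604]] [[323.79444687 205.22511478]]
20 322.9 197.2 314 71/111/149 70/110/148 71/109/148 79/111/142 100/145/148 105/169/160 106/169/161 107/132/156 131/18/116 10/26/116 100/52/122 93/111/133 83/114/136 75/110/141 72/112/143 71/113/145 70/112/144
32 322.9 194.7 314 72/111/154 71/111/154 70/110/155 70/112/148 70/108/147 76/119/142 95/127/139 93/122/134 75/5/111 9/31/117 66/68/132 71/104/142 71/109/145 70/113/144 71/111/142 71/112/144 70/111/143
44 322.8 192.1 314 72/112/159 71/110/158 70/113/156 70/108/156 71/111/158 71/110/157 70/108/153 70/96/133 27/21/111 9/29/114 67/77/123 71/109/141 70/104/144 71/110/144 71/112/143 70/112/144 71/109/143
56 322.7 189.5 314 71/111/156 70/108/156 71/110/156 71/110/157 70/109/157 70/110/156 71/108/154 70/96/141 36/22/114 9/29/113 69/90/133 72/111/143 71/113/144 71/111/143 71/112/143 71/112/143 71/111/143
68 322.6 186.9 314 72/110/156 71/110/158 71/108/156 70/112/125 69/109/82 65/74/45 140/21/36 143/32/32 165/70/22 0/27/28 150/7/35 80/21/36 69/74/45 70/114/98 71/113/138 71/108/142 71/111/142
203 159 150 116 115 113 107 145 151 157 161 155 124 114 103 90 103 139 156 162 163 170 171 173 172 173 167 103 90 96 98 99 101 102 100 101
205 116 118 118 107 104 103 103 105 107 103 100 95 122 140 142 131 106 134 169 173 173 173 172 173 172 171 126 91 92 96 98 98 97 96 101
207 100 109 115 117 118 109 102 103 104 108 150 138 131 137 136 138 147 168 171 173 172 172 171 173 174 173 173 92 91 93 97 97 97 97 96
209 79 80 83 90 107 112 117 119 134 167 171 170 169 172 170 172 172 172 172 172 172 172 173 174 174 164 116 82 90 93 95 97 94 98 90
```

Request:
arm_command(
  targets="0 0 -1.5 0 1;0 0 -0.8 0 1;0 0 0 0 1;0 0 0 0 1",
)

```text
clock: 31.45
tcp_pos: [539.4, 1.1, 212.2]
ee_rot: [-0.077, 0.997, -0.0, 0.0]
force: [0.5, 0.0, -1.7]
finger_gap: 0.276
finger_force: 59.6
```

Request:
arm_command(
  targets="0 0 -0.8 0 1;0 0 -1.2 0 1;0 0 0 0 1",
)

```text
clock: 31.75
tcp_pos: [538.5, 1.1, 189.2]
ee_rot: [-0.077, 0.997, 0.0, -0.001]
force: [-0.6, -0.1, -2.3]
finger_gap: 0.276
finger_force: 59.6
```

Request:
arm_command(
  targets="0 0 -2 0 1;0 0 -2 0 1;0 0 -0.8 0 1;0 0 0 0 1;0 0 0 0 1",
)

```text
clock: 32.25
tcp_pos: [539.4, 1.1, 144.0]
ee_rot: [-0.077, 0.997, -0.0, 0.0]
force: [0.4, -0.2, -2.0]
finger_gap: 0.272
finger_force: 59.7
```

Request:
arm_command(
  targets="0 0 -0.2 0 1;0 0 0 0 1;0 0 0 0 1",
)

```text
clock: 32.55
tcp_pos: [539.4, 1.1, 141.7]
ee_rot: [-0.077, 0.997, -0.0, 0.0]
force: [-0.4, 0.5, -1.5]
finger_gap: 0.278
finger_force: 59.7
```

Request:
arm_command(
  targets="0 0 -0.2 0 1;0 0 -0.2 0 1;0 0 0 0 1;0 0 0 0 1",
)

```text
clock: 32.95
tcp_pos: [539.1, 1.1, 137.2]
ee_rot: [-0.077, 0.997, 0.0, -0.0]
force: [0.4, -0.1, -1.4]
finger_gap: 0.274
finger_force: 59.9
```

Request:
arm_command(
  targets="0 0 -0.1 0 1;0 0 0 0 1;0 0 0 0 1",
)

```text
clock: 33.25
tcp_pos: [539.2, 1.1, 136.9]
ee_rot: [-0.077, 0.997, -0.0, 0.0]
force: [-3.3, 0.5, 5.7]
finger_gap: 0.277
finger_force: 60.4
```

Request:
arm_command(
  targets="0 0 0 0 -1;0 0 0 0 -1;0 0 0 0 -1;0 0 0 0 -1;0 0 3 0 -1;0 0 4 0 -1;0 0 4 0 -1;0 0 2 0 -1",
)

```text
clock: 34.05
tcp_pos: [539.6, 1.1, 269.8]
ee_rot: [-0.077, 0.997, -0.0, 0.002]
force: [0.2, -0.3, -0.2]
finger_gap: 0.999
finger_force: 0.0
```

```bash
python3 st.py; python3 - <<'E'
from h import *
for n in ('side','top'):
    d=grab(n);print(n,'L',slot(d,1,(.4,63.4) if n=='side' else (.3,60)),'R',slot(d,-1,(.1,-60.3) if n=='side' else (-.1,-63.2)))
    hsv=cv2.cvtColor(d['pixels'],cv2.COLOR_RGB2HSV);m=cv2.inRange(hsv,(0,130,40),(10,255,255))
    x,y=proj(d,[536,0,150])[0].astype(int);mm=m[y-25:y+25,x-20:x+20];ys,xs=np.nonzero(mm)
    print(n,len(ys),ys.min()+y-25,ys.max()+y-25,(xs+x-20).mean())
    # handle black pixels on the deck, plane 39 above underside = 34 above face
    a,b,im=rect(d,off=34);g=cv2.cvtColor(im,cv2.COLOR_RGB2HSV)[...,2]
    k=(g<45)&(abs(b)<35)&(abs(a)<60);k=cv2.morphologyEx(k.astype(np.uint8),cv2.MORPH_OPEN,np.ones((9,9)))
    A,B=a[k>0],b[k>0];print(n,'handle a',A.min(),A.max(),'b at mid',np.median(B[abs(A)<15]),np.percentile(B[abs(A)<15],[5,95]))
E
```

```text
34.05 [539.62   1.11 269.83] 3.296 [ 0.2 -0.3 -0.2] [-0.004 -0.01  -0.067]
side L (np.float64(1.483), np.float64(0.7), np.float64(64.3)) R (np.float64(1.495), np.float64(0.5), np.float64(-58.9))
side 169 185 206 322.3905325443787
  return _methods._mean(a, axis=axis, dtype=dtype,
  ret = ret.dtype.type(ret / rcount)
Traceback (most recent call last):
IndexError: index -1 is out of bounds for axis 0 with size 0
```

Request:
arm_command(
  targets="-0.06 2.2 0 -0.037 0;-0.06 3.5 0 -0.037 0;-0.06 3.5 0 -0.037 0;-0.06 3.5 0 -0.037 0;-0.06 3.5 0 -0.037 0;-0.06 3.5 0 -0.037 0;-0.06 3.5 0 -0.037 0;-0.08 2.8 0 -0.037 0",
)

```text
clock: 34.9
tcp_pos: [533.9, 263.0, 265.7]
ee_rot: [0.071, 0.997, -0.0, -0.0]
force: [0.5, -0.0, 0.2]
finger_gap: 0.5
finger_force: 0.0
```

Request:
arm_command(
  targets="0 0 -3 0 0;0 0 -3 0 0;0 0 0 0 0;0 0 0 0 0",
)

```text
clock: 35.3
tcp_pos: [533.9, 260.9, 206.5]
ee_rot: [0.071, 0.997, -0.0, -0.0]
force: [0.3, 0.1, 0.9]
finger_gap: 0.5
finger_force: 0.0
```

```bash
python3 st.py; python3 - <<'E'
from h import *
s=env.read_state();print('gap',s['finger_gap']*85)
d=grab('side');a,b,im=rect(d,off=39)
hsv=cv2.cvtColor(im,cv2.COLOR_RGB2HSV)
for row in (-30,-20,-10,0,10,20,30):
    i=int((row+60)*2);r=hsv[i];k=np.nonzero((r[:,2]<70))[0];kk=b[i,k];kk=kk[abs(kk)<45]
    print(row,len(kk),(kk.min(),kk.max(),kk.mean().round(1)) if len(kk) else '')
# rest measure: plunger
t=grab('top')
for n,dd in(('side',d),('top',t)):
    h=cv2.cvtColor(dd['pixels'],cv2.COLOR_RGB2HSV);m=cv2.inRange(h,(0,110,70),(10,255,255))|cv2.inRange(h,(172,110,70),(180,255,255))
    x,y=proj(dd,[560,-297,45])[0].astype(int);q=m[y-8:y+9,x-8:x+9];ys,xs=np.nonzero(q)
    if len(ys): print(n,'plunger',len(ys),rayplane(dd,[xs.mean()+x-8,ys.mean()+y-8],43))
E
```

```text
35.3 [533.92 260.91 206.54] 3.0 [0.3 0.1 0.9] [-0.037 -0.05  -0.004]
gap 42.50886867316633
-30 22 (np.float64(-2.5), np.float64(8.0), np.float64(2.8))
-20 21 (np.float64(-2.0), np.float64(8.0), np.float64(3.0))
-10 23 (np.float64(-2.5), np.float64(8.5), np.float64(3.0))
0 23 (np.float64(-2.5), np.float64(8.5), np.float64(3.0))
10 24 (np.float64(-2.5), np.float64(9.0), np.float64(3.2))
20 24 (np.float64(-2.5), np.float64(9.0), np.float64(3.2))
30 38 (np.float64(-2.5), np.float64(16.0), np.float64(6.8))
side plunger 10 [[ 561.7660538 -295.2234911   43.       ]]
top plunger 10 [[ 562.05246896 -297.36623833   43.        ]]
```

Request:
arm_command(
  targets="0.05 0 -3 0 0;0 0 -3 0 0;0 0 -1.8 0 0;0 0 0 0 0;0 0 0 0 0",
  squeeze=70,
)

```text
clock: 35.9
tcp_pos: [535.3, 261.2, 130.1]
ee_rot: [0.071, 0.997, 0.0, 0.001]
force: [0.8, -0.4, 0.4]
finger_gap: 0.502
finger_force: 0.0
```

Request:
arm_command(
  targets="0 0 0 0 1;0 0 0 0 1;0 0 0 0 1;0 0 0 0 1;0 0 0 0 1",
)

```text
clock: 36.4
tcp_pos: [535.5, 261.7, 130.4]
ee_rot: [0.071, 0.997, 0.001, 0.001]
force: [0.1, 1.2, 6.1]
finger_gap: 0.15
finger_force: 69.4
```

```bash
python3 st.py
```

```text
36.4 [535.53 261.71 130.39] 3.0 [0.1 1.2 6.1] [ 0.23  -0.035  0.006]
```

Request:
arm_command(
  targets="-0.15 0.02 0.26 0 1;-0.15 0.02 0.26 0 1;0 0 0 0 1;0 0 0 0 1",
)

```text
clock: 36.8
tcp_pos: [531.2, 261.4, 133.1]
ee_rot: [0.071, 0.997, -0.0, -0.001]
force: [-0.7, -0.5, -5.0]
finger_gap: 0.152
finger_force: 68.2
```

```bash
python3 st.py
```

```text
36.8 [531.23 261.38 133.15] 3.0 [-0.7 -0.5 -5. ] [-0.005  0.11  -0.033]
```

Request:
arm_command(
  targets="-0.3 0.04 0.6 0 1;-0.4 0.06 0.8 0 1;-0.5 0.07 0.9 0 1;-0.5 0.07 1 0 1;0 0 0 0 1;0 0 0 0 1",
)

```text
clock: 37.4
tcp_pos: [514.7, 264.1, 167.0]
ee_rot: [0.071, 0.997, 0.0, 0.0]
force: [-0.3, 0.9, -5.1]
finger_gap: 0.15
finger_force: 68.4
```

```bash
cat > tilt.py <<'E'
from h import *
def tilt(c,n='side',rad=110):
    d=grab(n);X=cloud(d);hsv=cv2.cvtColor(d['pixels'],cv2.COLOR_RGB2HSV)
    m=(cv2.inRange(hsv,(20,120,60),(35,255,255))>0)&(np.linalg.norm(X-c,axis=2)<rad)
    P=X[m]
    for _ in range(4):
        ce=P.mean(0);nn=np.linalg.svd(P-ce,full_matrices=False)[2][2];nn*=np.sign(nn[2]);r=(P-ce)@nn;P=P[abs(r)<3*max(r.std(),.5)]
    ex=np.cross([0,1,0],nn);ex/=np.linalg.norm(ex);ey=np.cross(nn,ex)
    q=np.c_[(P-ce)@ex,(P-ce)@ey].astype(np.float32);rc=cv2.minAreaRect(q)
    print(n,'n pts',len(P),'normal',nn.round(3),'tilt',np.degrees(np.arccos(nn[2])).round(1),'rect',np.round(rc[1],0),round(rc[2],1),'centre',(ce+rc[0][0]*ex+rc[0][1]*ey).round(1),'std',r.std().round(1))
import sys
t=env.read_state()['tcp_pos'];tilt(t+[8,-2,-5],*(sys.argv[1:2]))
E
python3 st.py;python3 tilt.py
```

```text
37.4 [514.75 264.11 167.05] 3.0 [-0.3  0.9 -5.1] [0.02  0.045 0.035]
side n pts 1394 normal [-0.493  0.073  0.867] tilt 29.9 rect [181. 120.] 82.9 centre [533.1 263.7 152.8] std 2.5
```

Request:
arm_command(
  targets="0 0 2 0 1;0 0 3.5 0 1;0 0 3.5 0 1;0 -1 2 0 1;0.1 -2.5 0 -0.003 1;0.1 -3.5 0 -0.003 1;0.15 -4 0 -0.003 1;0.15 -4 0 -0.003 1",
)

```text
clock: 38.25
tcp_pos: [519.6, 112.6, 275.9]
ee_rot: [0.077, 0.997, -0.0, -0.0]
force: [0.4, 0.1, -4.5]
finger_gap: 0.149
finger_force: 68.9
```

Request:
arm_command(
  targets="0.15 -4 0 -0.003 1;0.15 -4 0 -0.003 1;0.15 -4 0 -0.003 1;0.15 -4 0 -0.003 1;0.15 -4 0 -0.003 1;0.15 -4 0 -0.003 1;0.15 -4 0 -0.003 1;0.15 -4 0 -0.003 1",
)

```text
clock: 39.05
tcp_pos: [531.4, -207.9, 275.9]
ee_rot: [0.089, 0.996, 0.0, -0.0]
force: [1.5, 0.0, -5.6]
finger_gap: 0.148
finger_force: 68.9
```

Request:
arm_command(
  targets="0.15 -3.5 0 -0.003 1;0.15 -2.5 0 -0.003 1;0.04 -1.7 0 -0.003 1;0.05 -1 -2 0 1;0 0 -4 0 1;0 0 -4 0 1;0 0 -3.5 0 1;0 0 -1.5 0 1",
)

```text
clock: 39.85
tcp_pos: [534.1, -292.0, 122.4]
ee_rot: [0.093, 0.996, 0.001, -0.003]
force: [-0.3, -1.0, -4.6]
finger_gap: 0.148
finger_force: 68.9
```

Request:
arm_command(
  targets="0 0 0 0 1;0 0 0 0 1",
)

```text
clock: 40.05
tcp_pos: [536.2, -293.2, 128.2]
ee_rot: [0.093, 0.996, -0.0, 0.001]
force: [0.0, -1.0, -3.3]
finger_gap: 0.146
finger_force: 68.9
```

```bash
python3 st.py;python3 tilt.py side;python3 tilt.py top
```

```text
40.05 [ 536.17 -293.19  128.16] 2.955 [ 0.  -1.  -3.3] [0.026 0.002 0.007]
side n pts 767 normal [-0.486  0.091  0.869] tilt 29.6 rect [181. 120.] 80.6 centre [ 555.4 -292.3  113.9] std 2.9
top n pts 694 normal [-0.489  0.1    0.867] tilt 29.9 rect [109. 121.] 80.8 centre [ 560.1 -263.2  116.2] std 2.1
```

Request:
arm_command(
  targets="0 0 0 0 1;0 0 0 0 1;0 0 0 0 1;0 0 0 0 1",
  squeeze=20,
)

```text
clock: 40.55
tcp_pos: [535.6, -293.1, 126.7]
ee_rot: [0.093, 0.996, -0.0, 0.0]
force: [0.3, -0.0, -5.3]
finger_gap: 0.146
finger_force: 68.9
```

```bash
python3 st.py;python3 tilt.py side
```

```text
40.55 [ 535.63 -293.15  126.69] 2.955 [ 0.3 -0.  -5.3] [ 0.033  0.095 -0.036]
side n pts 762 normal [-0.488  0.09   0.868] tilt 29.7 rect [184. 122.] 80.8 centre [ 554.4 -294.1  112.3] std 2.9
```

Request:
arm_command(
  targets="-0.2 -0.05 -1.5 0 1;0 0 -1.3 0 1;0 0 -0.5 0 1;0 0 0 0 1;0 0 0 0 1",
)

```text
clock: 41.1
tcp_pos: [533.7, -293.6, 93.7]
ee_rot: [0.093, 0.996, -0.0, 0.0]
force: [0.0, -1.1, -3.6]
finger_gap: 0.146
finger_force: 68.9
```

```bash
python3 st.py;python3 tilt.py side
```

```text
41.1 [ 533.68 -293.62   93.72] 2.955 [ 0.  -1.1 -3.6] [-0.06   0.06   0.019]
side n pts 770 normal [-0.486  0.087  0.87 ] tilt 29.6 rect [183. 120.] 79.8 centre [ 552.1 -293.4   79. ] std 3.1
```

Request:
arm_command(
  targets="0 0 -0.2 0 1;0 0 -0.2 0 1;0 0 0 0 1;0 0 0 0 1",
)

```text
clock: 41.55
tcp_pos: [533.6, -293.6, 89.5]
ee_rot: [0.093, 0.996, -0.0, 0.0]
force: [0.1, 0.9, -4.1]
finger_gap: 0.148
finger_force: 68.9
```

Request:
arm_command(
  targets="0 0 -0.15 0 1;0 0 0 0 1;0 0 0 0 1",
)

```text
clock: 41.85
tcp_pos: [533.6, -293.6, 88.0]
ee_rot: [0.093, 0.996, 0.0, -0.0]
force: [-0.7, -0.6, -4.5]
finger_gap: 0.152
finger_force: 68.9
```

Request:
arm_command(
  targets="0 0 -0.15 0 1;0 0 0 0 1;0 0 0 0 1",
)

```text
clock: 42.15
tcp_pos: [533.6, -293.6, 86.4]
ee_rot: [0.093, 0.996, 0.0, -0.0]
force: [0.0, 0.4, -4.6]
finger_gap: 0.149
finger_force: 68.9
```

Request:
arm_command(
  targets="0 0 -0.15 0 1;0 0 0 0 1;0 0 0 0 1",
)

```text
clock: 42.45
tcp_pos: [533.7, -293.7, 85.5]
ee_rot: [0.093, 0.996, -0.0, 0.0]
force: [-0.3, 0.3, 1.0]
finger_gap: 0.149
finger_force: 69.7
```

Request:
arm_command(
  targets="0.27 -0.05 -0.15 0 1;0.26 -0.05 -0.16 0 1;0 0 0 0 1;0 0 0 0 1",
)

```text
clock: 42.85
tcp_pos: [539.3, -294.8, 82.5]
ee_rot: [0.093, 0.996, -0.0, 0.0]
force: [-1.7, 0.3, 4.9]
finger_gap: 0.151
finger_force: 70.0
```

```bash
python3 st.py;python3 tilt.py side
```

```text
42.85 [ 539.27 -294.78   82.53] 2.955 [-1.7  0.3  4.9] [ 0.195  0.62  -0.011]
side n pts 746 normal [-0.41   0.072  0.909] tilt 24.6 rect [184. 121.] 79.0 centre [ 554.2 -295.4   66.6] std 3.2
```

Pivoting works (24.6°, force ~10 N). Continue.

Request:
arm_command(
  targets="0.25 -0.05 -0.18 0 1;0.25 -0.04 -0.18 0 1;0.24 -0.05 -0.2 0 1;0.23 -0.04 -0.2 0 1;0 0 0 0 1;0 0 0 0 1",
)

```text
clock: 43.5
tcp_pos: [549.4, -296.6, 75.3]
ee_rot: [0.093, 0.996, -0.0, 0.001]
force: [0.0, 1.5, 7.4]
finger_gap: 0.146
finger_force: 70.3
```

```bash
python3 st.py;python3 tilt.py side
```

```text
43.5 [ 549.4  -296.62   75.31] 2.955 [0.  1.5 7.4] [ 0.206  0.472 -0.051]
side n pts 719 normal [-0.254  0.046  0.966] tilt 14.9 rect [182. 122.] 76.0 centre [ 557.  -292.3   57.9] std 2.9
```

Request:
arm_command(
  targets="0.22 -0.04 -0.22 0 1;0.21 -0.03 -0.22 0 1;0.2 -0.03 -0.24 0 1;0.18 -0.03 -0.24 0 1;0 0 0 0 1;0 0 0 0 1",
)

```text
clock: 44.15
tcp_pos: [558.0, -298.2, 66.5]
ee_rot: [0.093, 0.996, -0.001, 0.002]
force: [2.8, -0.4, 7.5]
finger_gap: 0.15
finger_force: 70.7
```

```bash
python3 st.py;python3 tilt.py side; python3 tilt.py top
```

```text
44.15 [ 558.04 -298.22   66.49] 2.955 [ 2.8 -0.4  7.5] [ 0.015  0.085 -0.032]
side n pts 671 normal [-0.1    0.013  0.995] tilt 5.8 rect [186. 125.] 74.3 centre [ 559.5 -292.9   49.3] std 2.7
top n pts 674 normal [-0.11   0.023  0.994] tilt 6.5 rect [ 87. 120.] 79.1 centre [ 567.4 -253.9   50.9] std 2.4
```

Request:
arm_command(
  targets="0.18 -0.03 -0.26 0 1;0.1 -0.02 -0.15 0 1;0 0 0 0 1;0 0 0 0 1",
)

```text
clock: 44.65
tcp_pos: [561.0, -298.8, 62.5]
ee_rot: [0.093, 0.996, -0.001, 0.002]
force: [3.0, -0.7, 7.9]
finger_gap: 0.151
finger_force: 71.0
```

```bash
python3 st.py;python3 tilt.py side
```

```text
44.65 [ 561.   -298.76   62.52] 2.955 [ 3.  -0.7  7.9] [-0.031 -0.012 -0.008]
side n pts 655 normal [-0.038  0.005  0.999] tilt 2.2 rect [188. 127.] 73.4 centre [ 560.3 -293.6   45.6] std 2.7
```

Request:
arm_command(
  targets="0 0 -0.15 0 1;0 0 0 0 1;0 0 0 0 1",
)

```text
clock: 45.0
tcp_pos: [561.5, -298.9, 61.8]
ee_rot: [0.093, 0.996, -0.001, 0.003]
force: [4.9, -0.5, 10.9]
finger_gap: 0.146
finger_force: 71.4
```

```bash
python3 st.py;python3 tilt.py side
```

```text
45.0 [ 561.53 -298.89   61.77] 2.955 [ 4.9 -0.5 10.9] [ 0.139 -0.209  0.046]
side n pts 649 normal [-0.027  0.005  1.   ] tilt 1.6 rect [186. 127.] 72.8 centre [ 557.8 -292.9   45. ] std 2.8
```

Request:
arm_command(
  targets="0.06 0 -0.15 0 1;0 0 -0.1 0 1;0 0 0 0 1;0 0 0 0 1",
)

```text
clock: 45.45
tcp_pos: [562.8, -299.1, 59.9]
ee_rot: [0.093, 0.996, -0.001, 0.003]
force: [5.9, -1.2, 11.9]
finger_gap: 0.151
finger_force: 72.0
```

```bash
python3 st.py;python3 tilt.py side
```

```text
45.45 [ 562.76 -299.1    59.88] 2.955 [ 5.9 -1.2 11.9] [ 0.076 -0.442 -0.017]
side n pts 632 normal [ 0.002 -0.001  1.   ] tilt 0.1 rect [186. 128.] 75.5 centre [ 560.2 -296.3   43.5] std 2.6
```

Request:
arm_command(
  targets="-0.08 0 0.2 0 1;0 0 0 0 1;0 0 0 0 0.2;0 0 0 0 0.2;0 0 0 0 0.2",
)

```text
clock: 46.0
tcp_pos: [558.9, -298.1, 58.3]
ee_rot: [0.093, 0.996, 0.0, -0.001]
force: [-0.1, 0.2, 0.1]
finger_gap: 0.399
finger_force: 0.0
```

```bash
python3 st.py;python3 tilt.py side
```

```text
46.0 [ 558.93 -298.06   58.32] 2.955 [-0.1  0.2  0.1] [ 0.007  0.021 -0.013]
side n pts 603 normal [ 0.007 -0.004  1.   ] tilt 0.5 rect [184. 127.] 73.0 centre [ 559.  -293.5   43.3] std 2.6
```

Released. Retreat upwards and verify with a clear view.

Request:
arm_command(
  targets="0 0 2 0 0.2;0 0 4 0 0.2;0 0 5 0 0.2;0 0 5 0 0;-2 2 4 0 0;-4 2 2 0 0;-4 0 0 0 0;-4 0 0 0 0",
)

```text
clock: 46.85
tcp_pos: [418.2, -257.6, 279.5]
ee_rot: [0.093, 0.996, -0.0, 0.001]
force: [0.3, -0.1, 0.4]
finger_gap: 0.501
finger_force: 0.0
```

Request:
arm_command(
  targets="-4 0 0 0 0;-3 0 0 0 0;0 0 0 0 0;0 0 0 0 0",
)

```text
clock: 47.25
tcp_pos: [349.1, -258.3, 279.2]
ee_rot: [0.094, 0.996, -0.0, 0.0]
force: [-0.2, 0.5, 0.2]
finger_gap: 0.499
finger_force: 0.0
```

```bash
python3 st.py; python3 - <<'E'
from h import *
for n in('side','top'):
    d=grab(n);X=cloud(d);hsv=cv2.cvtColor(d['pixels'],cv2.COLOR_RGB2HSV)
    c=np.array([561,-297,45.])
    m=(cv2.inRange(hsv,(20,120,60),(35,255,255))>0)&(np.linalg.norm(X-c,axis=2)<120);P=X[m]
    ce=P.mean(0)
    for _ in range(3):
        ce=P.mean(0);nn=np.linalg.svd(P-ce,full_matrices=False)[2][2];nn*=np.sign(nn[2]);r=(P-ce)@nn;P=P[abs(r)<6]
    print(n,len(P),nn.round(3),cv2.minAreaRect(P[:,:2].astype(np.float32)),P[:,2].mean())
    R=np.linalg.norm(X[...,:2]-c[:2],axis=2)<150
    G=X[R&(X[...,2]>48)&(X[...,2]<57)&~m];print(' guides',len(G),cv2.minAreaRect(G[:,:2].astype(np.float32)))
    # red driver, green driver
    for nm,lo,hi in(('red',(0,130,60),(8,255,255)),('green',(50,150,60),(75,255,255))):
        k=(cv2.inRange(hsv,lo,hi)>0)&(abs(X[...,1])<50)&(abs(X[...,0]-500)<90)&(X[...,2]>100);print(' ',nm,k.sum(),X[k].mean(0).round(1),np.percentile(X[k][:,2],97).round(1))
E
```

```text
47.25 [ 349.1  -258.34  279.22] 2.954 [-0.2  0.5  0.2] [ 0.06  -0.026 -0.077]
side 711 [ 0.005 -0.004  1.   ] ((560.5888061523438, -299.4215393066406), (189.54739379882812, 132.33360290527344), 79.95667266845703) 43.47421650546347
 guides 155 ((560.98046875, -295.0113220214844), (203.9914093017578, 145.51177978515625), 79.16575622558594)
  red 153 [531.9   9.3 145. ] 178.7
  green 160 [462.2  -2.3 152.5] 185.0
top 1589 [0. 0. 1.] ((558.8262939453125, -299.1370849609375), (180.3285369873047, 121.1749038696289), 79.70142364501953) 44.778150399309986
 guides 297 ((560.953857421875, -298.6012268066406), (199.2209014892578, 141.16319274902344), 79.40560913085938)
  red 67 [531.3   0.  168.8] 184.0
  green 63 [462.1 -11.9 176.6] 186.3
```

```bash
python3 -c "
from rig import env
print(env.finish_job())"
```

```text
the job is handed in; nothing more can be done
None
```

I opened both cam fasteners to their stops and put the red screwdriver back in its rack hole. The guard panel lies flat between the guides of the rest with its handle up (face measured at 44.8 mm against 45 mm expected, so the plunger should be held down). I handed the job in at about 47 s; the right fastener took a second insertion after the blade slipped out of the slot, and so did the left, and no verdict was shown.

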